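# Load a glass-casting kiln and switch it on with its key

## Task

Load the small kiln and start it: stack glass blanks from the bench squarely on the one already in the middle of the mould until the top of the stack is level with the mould's rim, leaving the spare on the bench, and then set the lid squarely on the kiln so that it is closed all round. Only then take the key from the wooden tool block, push it fully home into the switch on the kiln's control box, turn it clockwise as far as it goes and leave it in the switch. Lower the glass and the lid into place, never drop them, and leave the other things on the bench where they are.

Things in the scene. Friction and masses are not known exactly. Their poses are not given: they have to be found in the camera images.
- kiln: small square glass-casting kiln, fixed to the bench: steel case 210 x 210 mm, 113 mm high, open on top, chamber 150 x 150 mm with 30 mm white fibre walls. Origin under the chamber's centre at bench level; x points away from the robot side (its front faces -x), y to the left. On its right (-y) side is a grey control box, 150 (x) x 88 (y) mm, centred 150 mm to -y of the kiln's centre, its flat top 105 mm above the bench, with the key switch and a small black display
- mould_floor (a point): centre of the inner floor of the brown mould, a rectangular open tray that stands in the middle of the kiln chamber, fixed; inside it measures 86 (kiln x) x 112 mm (kiln y), walls 8 mm, and its rim is 36 mm above its floor (this floor is 55 mm above the bench). Axes as the kiln's
- kiln_rim (a point): centre of the kiln's open top, in the plane of its rim, 113 mm above the bench; the lid's underside comes here. Axes as the kiln's
- blank0: flat rectangular slab of pale green casting glass with square edges, 60 (its x) x 44 (its y) x 12 mm thick, about 80 g, origin at the centre of its underside, z up; already lies in the middle of the mould's floor, its long side along the kiln's x
- blank1: flat rectangular slab of pale green casting glass with square edges, 60 (its x) x 44 (its y) x 12 mm thick, about 80 g, origin at the centre of its underside, z up; flat on the bench right of the kiln (-y); the three on the bench are alike
- blank2: flat rectangular slab of pale green casting glass with square edges, 60 (its x) x 44 (its y) x 12 mm thick, about 80 g, origin at the centre of its underside, z up; like blank1
- blank3: flat rectangular slab of pale green casting glass with square edges, 60 (its x) x 44 (its y) x 12 mm thick, about 80 g, origin at the centre of its underside, z up; like blank1
- lid: lift-off kiln lid lying the right way up on the bench left of the kiln: white fibre board under a steel sheet, 212 x 212 x 30 mm, about 0.65 kg, flat underside; origin at the centre of its underside, z up. Its bar handle runs along its y
- lid_handle (a point): centre of the lid's black handle bar, 71 mm above the lid's underside: bar 14 mm wide (lid x), 14 mm high, 116 mm long (lid y), with 34 mm of free space under it; posts 45 mm either side of the middle
- tool_block: wooden tool block, 60 (x) x 150 (y) x 60 mm high, fixed on the bench in front of the kiln, origin at the centre of its underside. The key stands in a slot 45 mm to -y of the middle; a cutter (top 110 mm above the bench) and two short rods stand in its other (+y) half
- key: the switch key, standing upright in the tool block, blade down, 66 mm long, 35 g. Origin at the centre of the blade's tip, z up towards the bow, x along the width of the blade. Blade 14 (x) x 5 (y) x 22 mm, above it a collar 18 x 9 x 8 mm, above that a flat black bow 34 (x) x 9 (y) x 36 mm, from 30 to 66 mm above the tip. The blade is alike both ways round. In the block the collar rests on the block's top, so the tip is 38 mm above the bench
- key_shoulder (a point): underside of the key's collar, on its axis, 22 mm above the tip: it meets the switch's face when the key is fully home. Axes as the key's
- switch_face (a point): centre of the key switch's face, flush with the top of the control box, 105 mm above the bench, on the vertical turning axis; axes as the kiln's (they do not turn with the switch). The steel lock cylinder, in a dark round bezel (outer diameter 40 mm, 3 mm proud), has a slot 16 x 7 mm, 23 mm deep, with a 2 mm bevelled mouth; at off (0) the slot's long side lies along the kiln's x
- key_switch (a joint): angle of the lock cylinder: 0 off, 1.05 rad (60 degrees) on, against a stop, positive = clockwise seen from above; stiff (about 0.06 Nm), stays where it is left. The key has up to about 0.15 rad of play in the slot, so it turns that much further than the cylinder
- hammer: bystander: hammer with wooden handle lying right of the kiln
- pliers: bystander: pliers, 150 mm, lying on the right near the robot
- pot_a: bystander: red plastic pot, diameter 80, height 62 mm
- pot_b: bystander: yellow plastic pot, diameter 80, height 62 mm
- tape: bystander: yellow tape measure, 66 x 36 x 62 mm
- glue: bystander: glue bottle, diameter 52, height 120 mm
- fid: bystander: pointed wooden fid, 167 mm long, lying in front
Things that resemble listed ones, but are neither listed nor needed, are in the scene too. Leave any orange, pink or red look-alike of the blank2 alone.

How it is judged:
On the way, in this order (a step that is already met when the one before it is completed fails the run):
1. two more blanks lie squarely on the first, so that the stack's top is level with the mould's rim (horizontal distance between blank0 and mould_floor below 0.012 m and z of blank0 in the frame of mould_floor between -0.004 and 0.004 m and angle between blank0's own z axis and vertical below 0.06 rad and angle between the x axis of blank0 and the x axis of mould_floor, either way round below 0.2 rad and ((horizontal distance between blank1 and mould_floor below 0.012 m and z of blank1 in the frame of mould_floor between 0.008 and 0.016 m and angle between blank1's own z axis and vertical below 0.06 rad and angle between the x axis of blank1 and the x axis of mould_floor, either way round below 0.2 rad) or (horizontal distance between blank2 and mould_floor below 0.012 m and z of blank2 in the frame of mould_floor between 0.008 and 0.016 m and angle between blank2's own z axis and vertical below 0.06 rad and angle between the x axis of blank2 and the x axis of mould_floor, either way round below 0.2 rad) or (horizontal distance between blank3 and mould_floor below 0.012 m and z of blank3 in the frame of mould_floor between 0.008 and 0.016 m and angle between blank3's own z axis and vertical below 0.06 rad and angle between the x axis of blank3 and the x axis of mould_floor, either way round below 0.2 rad)) and ((horizontal distance between blank1 and mould_floor below 0.012 m and z of blank1 in the frame of mould_floor between 0.02 and 0.028 m and angle between blank1's own z axis and vertical below 0.06 rad and angle between the x axis of blank1 and the x axis of mould_floor, either way round below 0.2 rad) or (horizontal distance between blank2 and mould_floor below 0.012 m and z of blank2 in the frame of mould_floor between 0.02 and 0.028 m and angle between blank2's own z axis and vertical below 0.06 rad and angle between the x axis of blank2 and the x axis of mould_floor, either way round below 0.2 rad) or (horizontal distance between blank3 and mould_floor below 0.012 m and z of blank3 in the frame of mould_floor between 0.02 and 0.028 m and angle between blank3's own z axis and vertical below 0.06 rad and angle between the x axis of blank3 and the x axis of mould_floor, either way round below 0.2 rad)) and height (world z) of any of blank1, blank2, blank3 below 0.008 m), for 0.2 s.
2. the lid lies squarely on the kiln (horizontal distance between lid and kiln_rim below 0.012 m and z of lid in the frame of kiln_rim between -0.004 and 0.004 m and angle between lid's own z axis and vertical below 0.04 rad and angle between the x axis of lid and the x axis of kiln_rim, either way round below 0.14 rad), for 0.2 s.
3. the key is fully home in the switch (horizontal distance between key_shoulder and switch_face below 0.003 m and z of key_shoulder in the frame of switch_face between -0.004 and 0.003 m and angle between key's own z axis and vertical below 0.15 rad), for 0.2 s.
4. the key has turned the switch clockwise to its stop (all of step 3 and value of joint key_switch above 0.95 rad), for 0.2 s.
At the end, for the whole second after the job is handed in: Three blanks flat in the mould (12 mm of its middle, 0.2 rad of square, heights to 4 mm), spare blank on the bench; lid flat on the rim (12 mm, 0.14 rad); key home in the switch (collar within 3 mm of the face), upright; switch past 0.95 rad; all at rest (all of step 1 and all of step 2 and all of step 4 and linear speed of each of blank1, blank2, blank3, lid, key below 0.02 m/s); the robot touches nothing.
It fails at once if another thing on the bench (hammer, pliers, pots, tape, glue bottle, fid) was moved more than 40 mm (distance of any of hammer, pliers, pot_a, pot_b, tape, glue, fid from where it was at the start of the episode above 0.04 m).
It fails at once if a glass blank was dropped: it fell freely for more than about 20 mm ((linear speed of blank0 above 0.62 m/s and contact force between blank0 and the fingers below 0.05 N) or (linear speed of blank1 above 0.62 m/s and contact force between blank1 and the fingers below 0.05 N) or (linear speed of blank2 above 0.62 m/s and contact force between blank2 and the fingers below 0.05 N) or (linear speed of blank3 above 0.62 m/s and contact force between blank3 and the fingers below 0.05 N)).
It fails at once if the lid was dropped: it fell freely for more than about 20 mm (linear speed of lid above 0.62 m/s and contact force between lid and the fingers below 0.05 N).
It also fails if it takes over 72 s, if anything falls off the work surface, if the arm or the gripper's body presses on something with over 40 N, if the wrist force passes 120 N, or if a joint passes its speed limit or range.

## Robot

A 6-joint arm with a two-finger parallel gripper is mounted at the origin on the work surface. World frame = base frame: x ahead of the robot, y to its left, z up, the work surface at z = 0. Lengths are in m, angles in rad, forces in N, time in s.
With the tool pointing down it reaches from about 0.275 to 1 m from the base axis. Payload 8.4 kg.
Tool frame: the origin (TCP) lies on the centre line of the jaws, within the pads' length; the fingertips stand 17 mm ahead of it and the grasp point (between the pads) lies 2 mm behind it (bot.tcp_to_tips is the y of the fingertips in the tool frame, in m); y points along the fingers, z is the direction in which the jaws open and shut, and the axes are right-handed (so a half turn about y gives the same grasp; the last joint's range is limited). The gripper opens to 85 mm and grips with 20 to 120 N. Pads are 22 mm wide; open, the fingers measure 114 mm over their backs; the gripper's body (76 mm by 85 mm) begins 54 mm behind the grasp point. The pads swing forward as they close: fully open they stand 13 mm farther back than shut.
Start: joints at [-1.283, 0.353, 1.633, -0, 1.155, -0.002], TCP at [0.179, -0.599, 0.248] pointing down, gripper open.
Joint ranges: [-2.63, 2.63], [-0.92, 2.1], [0.06, 2.66], [-1.3, 4.44], [0, 2.69], [-3.02, 3.02]. Speed limits (rad/s): [2.22, 2.22, 2.79, 3.14, 3.14, 3.14].

## Interface

Orientations are given as a unit quaternion [x, y, z, w].
In Python, from workcell import bot, hand, kinematics, get_obs, vision, hand_in gives the robot as it stands. The module is installed in compiled form; this text tells all that it offers. Calls block until the motion is done:
- bot.reach(position, orientation): joint-space move of the TCP to a pose.
- bot.servo_line(position, ori=None, velocity=0.15): straight line of the TCP; ori=None keeps the orientation; velocity is the mean speed in m/s.
- bot.goto_joints(angles): joint-space move.
- hand.move_gripper(opening, strength=None): finger opening in m; strength is the grip in N (None keeps the last); returns when the fingers have stopped.
- bot.dwell(seconds).
- kinematics.solve_ik(position, orientation): joint angles nearest the present ones, or None.
- get_obs(): the state.
- vision.read_camera(name): name is "scene" or "side" or "wrist"; returns a dict with "frame" (480x640x3 uint8, red, green, blue), "intrinsics" (3x3 intrinsics, pixels), "view" (4x4, takes a point from world to camera coordinates). Camera axes: x right, y down, z forward; pixel columns grow to the right and rows downward; lengths in m; the calibration is good to about 2 mm. A picture is of the moment at which its call begins. There is no depth.
A pose or a line that the arm cannot do raises bot.IKError and nothing moves.
- hand_in(): hands the job in, once; it reports no verdict.
The state is a dict: "time_s": time; "joint_pos": joint angles; "joint_vel": joint speeds; "joint_efforts": joint torques, N m; "position": TCP position; "orientation": TCP orientation; "wrist_force": force on the tool from outside, world axes, zero at the start; "ft_torque": the same for the moment, N m; "gripper_width": finger opening in m.
Only numpy, scipy, OpenCV 4.12 (cv2) and the standard library are available. Lean on these libraries where they do the work, as an engineer would, in place of code of your own. Each camera call takes 0.05 s, during which the arm holds its last target.

## Working session

There is one attempt and no reset: what is moved stays moved. The work goes in short steps, each a Python script; the robot and the scene stay as the last script left them, time stands still between calls to the robot, and variables do not carry over. Pictures are saved under pics/ and viewed, and the job is handed in when it is done.

```bash
mkdir -p pics; ls; python3 - <<'E'
from workcell import bot, hand, kinematics, get_obs, vision
import cv2, numpy as np
o=get_obs(); print(o)
for n in ["scene","side","wrist"]:
    r=vision.read_camera(n); cv2.imwrite(f"pics/{n}0.png",r["frame"][:,:,::-1]); np.savez(f"pics/{n}0.npz",**r)
    print(n,r["intrinsics"].tolist(),r["view"].round(4).tolist())
E
```

```text
pics
{'time_s': 0.0, 'joint_pos': array([-1.28342660e+00,  3.53616549e-01,  1.63415101e+00,  2.42617247e-06,
        1.15521982e+00, -2.40213707e-03]), 'joint_vel': array([ 0.00068876, -0.00168292, -0.00135122,  0.00043036, -0.00037761,
       -0.00047805]), 'joint_efforts': array([-1.17399992e-03, -6.05250120e+01, -3.42067158e+01,  3.40486474e-05,
        9.42953717e-03, -1.03868769e-05]), 'position': array([ 0.17845047, -0.59849519,  0.24757419]), 'orientation': array([-0.10216064,  0.70018609, -0.69920964,  0.10202215]), 'wrist_force': array([-1.72528006,  0.13859211,  0.1776569 ]), 'ft_torque': array([ 0.00786703, -0.02499212, -0.03631724]), 'gripper_width': 0.08546670985611299}
scene [[549.4147041503664, 0.0, 323.6967962422038], [0.0, 549.4147041503664, 238.54172867192096], [0.0, 0.0, 1.0]] [[0.7842, 0.6205, -0.0106, -0.3474], [0.4411, -0.5694, -0.6937, -0.1795], [-0.4365, 0.5393, -0.7202, 1.7045], [0.0, 0.0, 0.0, 1.0]]
side [[458.0867243057876, 0.0, 325.65716789537885], [0.0, 458.0867243057876, 244.2821258916143], [0.0, 0.0, 1.0]] [[-0.8514, -0.524, 0.0221, 0.3981], [-0.2874, 0.4308, -0.8555, 0.2271], [0.4388, -0.7347, -0.5174, 0.9326], [0.0, 0.0, 0.0, 1.0]]
wrist [[350.0133865236615, 0.0, 319.1580335156885], [0.0, 350.0133865236615, 241.58859743305626], [0.0, 0.0, 1.0]] [[0.2853, -0.9584, -0.0025, -0.6231], [-0.9084, -0.2713, 0.3181, -0.0425], [-0.3056, -0.0885, -0.9481, 0.3817], [0.0, 0.0, 0.0, 1.0]]
```

View pics/scene0.png

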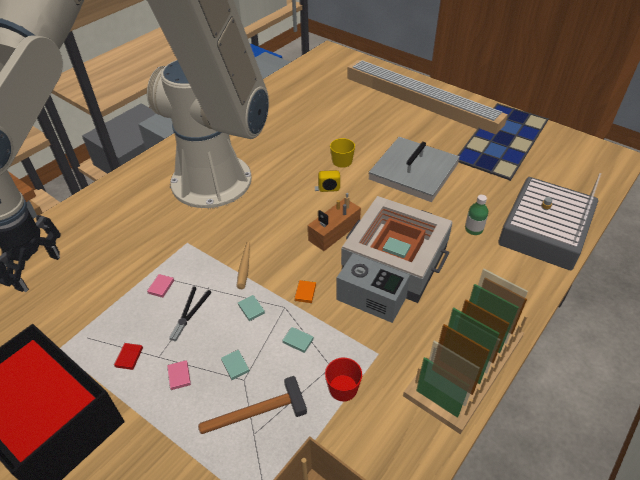

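View pics/side0.png

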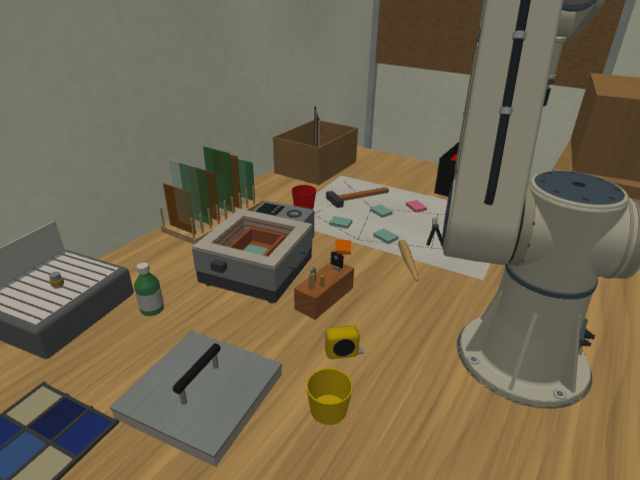

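View pics/wrist0.png

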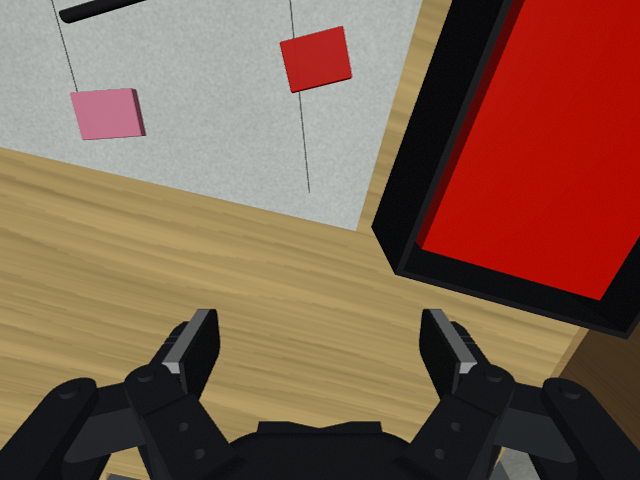

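The scene view shows three green blanks at (251,307), (297,339) and (235,363), with blank0 in the mould at (397,246). The look-alikes are orange (305,291), pink (160,285) and (178,374), and red (128,356). The key is at (323,216), the switch at (360,270) and the lid at (413,167). I'll enlarge crops and segment next.

```bash
cat > h.py <<'E'
import numpy as np, cv2
from scipy.spatial.transform import Rotation as R
def load(n): return dict(np.load(f"pics/{n}.npz"))
def ray(r,px):
    K,V=r["intrinsics"],r["view"]; d=np.linalg.inv(K)@np.array([px[0],px[1],1.]); Rm=V[:3,:3]
    return -Rm.T@V[:3,3], Rm.T@d
def plane(r,px,z):
    c,d=ray(r,px); return c+d*(z-c[2])/d[2]
def proj(r,p):
    q=r["view"]@np.append(p,1); q=r["intrinsics"]@q[:3]; return q[:2]/q[2]
def tri(ps):  # [(r,px),...]
    A=np.zeros((3,3));b=np.zeros(3)
    L=[]
    for r,px in ps:
        c,d=ray(r,px); d/=np.linalg.norm(d); M=np.eye(3)-np.outer(d,d);A+=M;b+=M@c;L.append((c,M))
    p=np.linalg.solve(A,b); return p,[np.linalg.norm(M@(p-c)) for c,M in L]
def green(f):
    h=cv2.cvtColor(f,cv2.COLOR_RGB2HSV)
    return cv2.inRange(h,(70,35,90),(95,255,255))
def tops(r,z,roi=None,amin=150):
    m=green(r["frame"])
    out=[]
    for c in cv2.findContours(m,cv2.RETR_EXTERNAL,cv2.CHAIN_APPROX_NONE)[0]:
        if cv2.contourArea(c)<amin: continue
        px=c[:,0].mean(0)
        P=np.array([plane(r,p,z)[:2] for p in c[:,0].astype(float)])
        (cx,cy),(w,h),a=cv2.minAreaRect((P*1000).astype(np.float32))
        if w<h: w,h,a=h,w,a+90
        a=(a+90)%180-90
        out.append((px.round(0).tolist(),[round(cx,1),round(cy,1)],[round(w,1),round(h,1)],round(a,1)))
    return out
E
python3 - <<'E'
from h import *
s=load("scene0");d=load("side0")
for r in (s,d):
    for t in tops(r,0.012): print(t)
    print()
def crop(r,x0,y0,x1,y1,k,n): cv2.imwrite(f"pics/{n}.png",cv2.resize(r["frame"][y0:y1,x0:x1,::-1],None,fx=k,fy=k,interpolation=cv2.INTER_CUBIC))
crop(s,300,180,460,330,5,"c1"); crop(d,180,190,330,300,5,"c2"); crop(s,360,120,470,210,6,"c3");crop(d,110,320,290,460,4,"c4")
crop(s,120,260,320,400,4,"c5")
E
```

```text
([235.0, 364.0], [521.7, -422.7], [64.2, 42.5], -22.2)
([298.0, 339.0], [590.5, -284.9], [61.1, 47.7], 9.9)
([251.0, 308.0], [440.2, -284.7], [64.0, 43.2], -19.0)
([396.0, 247.0], [611.1, 103.2], [63.0, 52.9], 10.3)
```

View pics/c1.png

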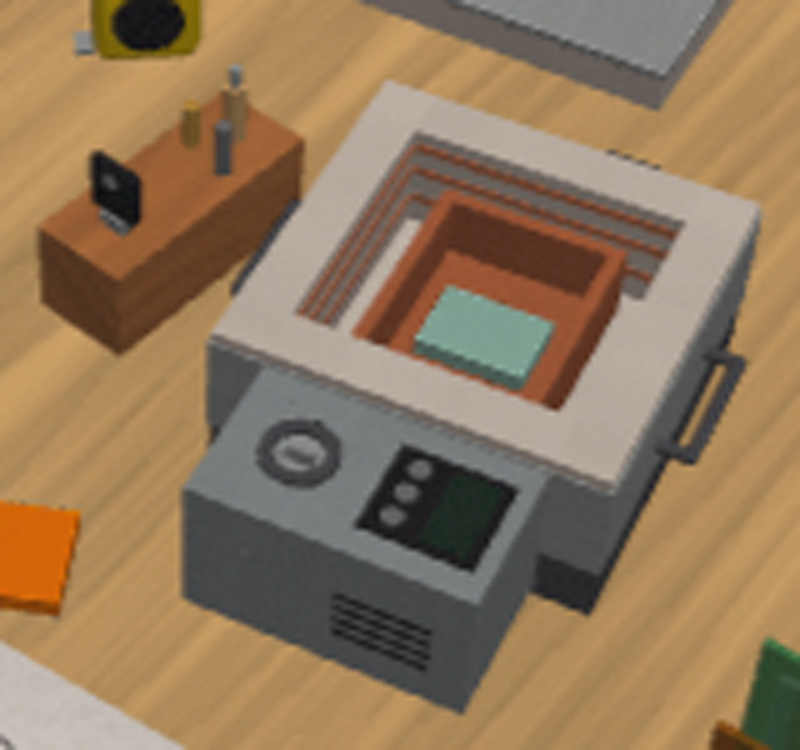

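View pics/c2.png

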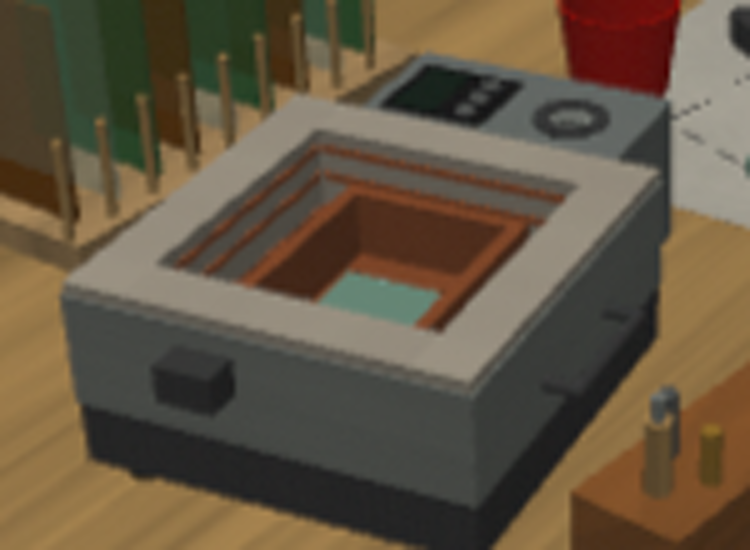

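View pics/c3.png

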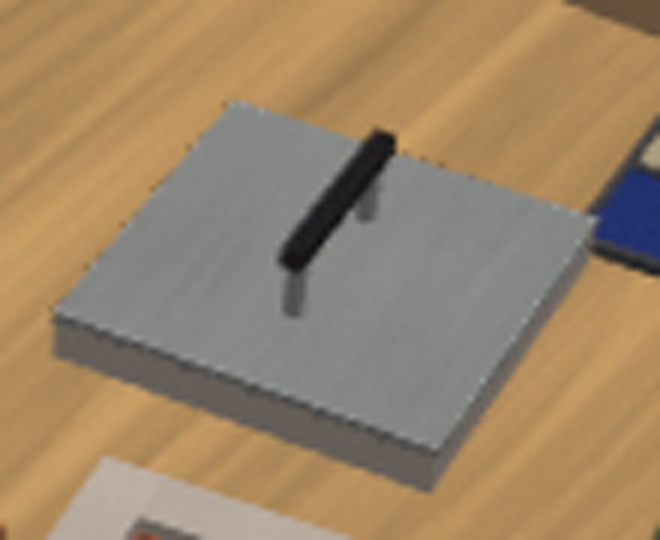

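View pics/c4.png

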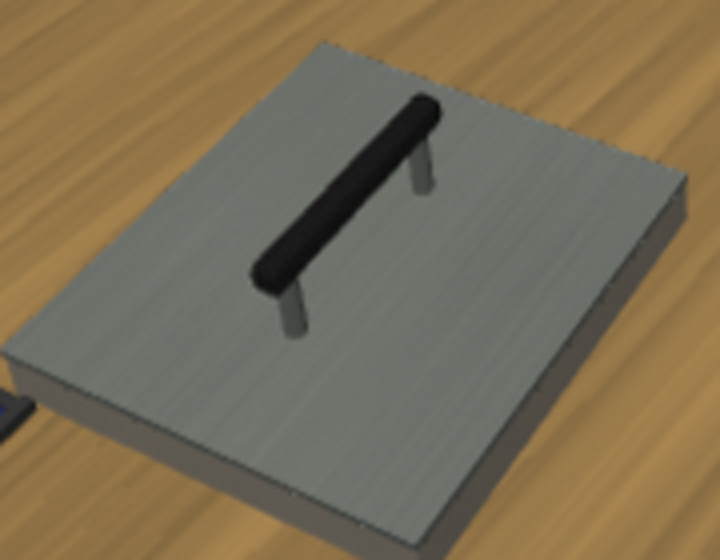

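View pics/c5.png

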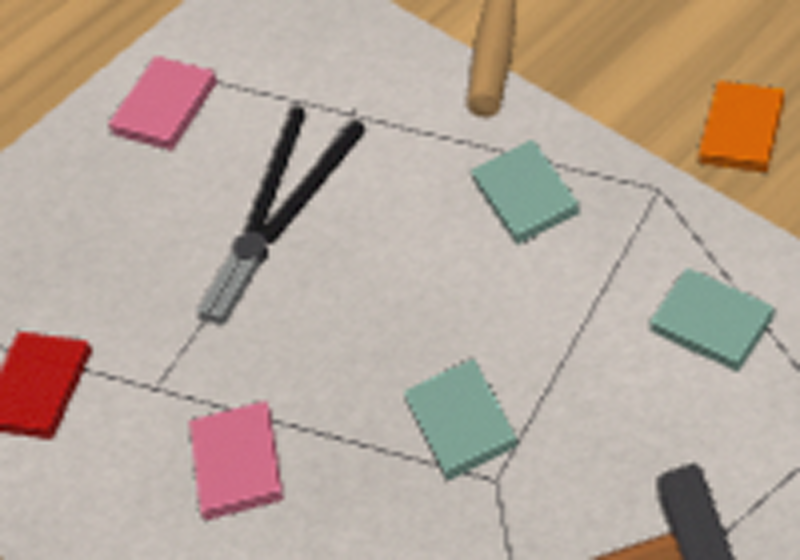

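The crop confirms three pale-green blanks at c5 (525,190), (712,318) and (462,418). The pink, red and orange slabs are the look-alikes. Next I'll measure the kiln, lid, key, switch and block from their corners, after refinement, in both views.

```bash
cat >> h.py <<'E'
def unc(p,k,x0,y0): return [(p[0]+.5)/k-.5+x0,(p[1]+.5)/k-.5+y0]
def refine(r,ps,w=3):
    g=cv2.cvtColor(r["frame"],cv2.COLOR_RGB2GRAY)
    q=np.array(ps,np.float32).reshape(-1,1,2).copy()
    return cv2.cornerSubPix(g,q,(w,w),(-1,-1),(3,30,.01)).reshape(-1,2)
E
python3 - <<'E'
from h import *
s=load("scene0");d=load("side0")
S=lambda L:[unc(p,5,300,180) for p in L]
D=lambda L:[unc(p,5,180,190) for p in L]
def show(n,r,pts,z):
    ref=refine(r,pts)
    for nm,q in (("raw",pts),("ref",ref)):
        P=np.array([plane(r,p,z)[:2] for p in q])*1000
        e=np.linalg.norm(P-np.roll(P,-1,0),axis=1); v=np.roll(P,-1,0)-P
        a=np.degrees(np.arctan2(v[:,1],v[:,0]))
        print(n,nm,"ctr",P.mean(0).round(1),"edges",e.round(1),"ang",a.round(1), P.round(1).tolist() if nm=="raw" else "")
show("kilnS",s,S([(388,82),(760,207),(612,486),(208,338)]),.113)
show("chamS",s,S([(415,130),(687,222),(562,410),(295,312)]),.113)
show("kilnD",d,D([(300,97),(660,172),(468,385),(62,290)]),.113)
show("chamD",d,D([(318,130),(580,183),(445,335),(160,265)]),.113)
show("moldS",s,S([(450,190),(628,255),(558,409),(355,335)]),.091)
L=lambda L:[unc(p,6,360,120) for p in L]; M=lambda L:[unc(p,4,110,320) for p in L]
show("lidS",s,L([(232,98),(597,220),(435,452),(52,316)]),.030)
show("lidD",d,M([(323,42),(687,178),(415,546),(3,352)]),.030)
for n,a,b in (("h1",(291,258),(273,277)),("h2",(384,140),(427,106))): pass
for a in L([(291,258),(384,138)]): print("hS",plane(s,a,.071)*1000)
for a in M([(427,106),(270,275)]): print("hD",plane(d,a,.071)*1000)
show("blkS",s,S([(235,85),(303,142),(120,278),(38,228)]),.060)
show("boxS",s,S([(270,372),(545,478),(478,604),(183,490)]),.105)
print("swS",plane(s,S([(299,453)])[0],.107)*1000,"swD",plane(d,D([(571,119)])[0],.107)*1000)
for a,b in (((90,150),(140,183)),): print([plane(s,q,.104)*1000 for q in S([a,b])])
print("collar",plane(s,S([(118,226)])[0],.062)*1000)
b=tops(s,.067); print(b)
# blank0 top corners
show("b0S",s,S([(445,288),(553,322),(522,378),(415,338)]),.067)
E
```

```text
kilnS raw ctr [634.2  59.9] edges [208.5 209.9 209.5 212.8] ang [  10.2  -79.7 -169.   100. ] [[513.0, 145.4], [718.2, 182.4], [755.7, -24.0], [550.0, -64.1]]
kilnS ref ctr [634.2  61.2] edges [210.9 206.7 209.2 210.7] ang [   9.2  -79.3 -169.7  101.1] 
chamS raw ctr [631.4  62.8] edges [150.9 149.1 141.  149. ] ang [  10.4  -83.1 -169.5  100.7] [[545.8, 122.7], [694.2, 150.1], [712.1, 2.0], [573.4, -23.7]]
chamS ref ctr [630.9  61.6] edges [149.2 150.3 139.2 148.8] ang [  10.   -83.6 -170.5  100.3] 
kilnD raw ctr [630.5  66. ] edges [207.5 209.7 205.2 213. ] ang [-169.7   99.9   11.3  -79.5] [[751.2, -19.4], [547.1, -56.6], [511.2, 150.0], [712.4, 190.1]]
kilnD ref ctr [630.6  61.6] edges [211.8 206.6 211.4 207.5] ang [-171.4   98.3    8.8  -81.5] 
chamD raw ctr [631.9  63.1] edges [147.7 151.5 149.4 147.5] ang [-168.7  101.5    9.8  -79.2] [[718.7, 4.3], [573.9, -24.7], [543.8, 123.8], [691.0, 149.1]]
chamD ref ctr [633.9  63.6] edges [148.4 149.8 148.4 147.8] ang [-169.9  100.7    9.3  -79.3] 
moldS raw ctr [636.2  66.6] edges [100.5 115.8 108.7 118.5] ang [   9.   -76.  -169.3  1
[... 1339 characters left out ...]
] 
swS [625.879968   -92.69733232 107.        ] swD [624.24951987 -88.55153187 107.        ]
[array([413.44420761,  13.09138137, 104.        ]), array([449.99753992,   9.40586108, 104.        ])]
collar [433.99389712  10.2921254   62.        ]
[([235.0, 364.0], [550.7, -442.1], [60.9, 40.4], -22.2), ([298.0, 339.0], [616.0, -311.2], [58.0, 45.3], 9.9), ([251.0, 308.0], [473.4, -311.1], [60.8, 41.1], -19.0), ([396.0, 247.0], [635.6, 57.2], [59.8, 50.3], 10.3)]
b0S raw ctr [633.6  61.1] edges [59.1 43.6 59.2 40. ] ang [  13.4  -78.8 -170.1  101.1] [[600.8, 74.8], [658.3, 88.5], [666.8, 45.7], [608.5, 35.6]]
b0S ref ctr [633.   60.7] edges [63.7 41.9 59.2 40.5] ang [  11.5  -79.9 -170.1  106.5]
```

```bash
python3 - <<'E'
from h import *
from workcell import bot,kinematics
s=load("scene0"); f=s["frame"]
c=lambda L:[unc(p,4,120,260) for p in L]
for n,L in (("A",[(472,174),(532,141),(578,205),(518,234)]),("B",[(690,268),(773,312),(738,360),(652,320)]),("C",[(405,395),(472,358),(516,437),(448,473)])):
    P=np.array([plane(s,p,.012)[:2] for p in c(L)])*1000; v=np.roll(P,-1,0)-P
    print(n,P.mean(0).round(1),np.linalg.norm(v,axis=1).round(1),np.degrees(np.arctan2(v[:,1],v[:,0])).round(1))
# blank top-only mask (brighter): top vs side
h=cv2.cvtColor(f,cv2.COLOR_RGB2HSV)
for p in [(251,305),(297,337),(233,362),(251,318),(233,377)]: print(p,f[p[1],p[0]],h[p[1],p[0]])
print("fid end",plane(s,c([(485,105)])[0],.008)*1000,"hamm handle",plane(s,(245,408),.01)*1000,plane(s,(290,385),.02)*1000)
print("tips",bot.tcp_to_tips)
print(R.from_quat([-0.10216064,  0.70018609, -0.69920964,  0.10202215]).as_matrix().round(3))
E
```

```text
A [ 439.2 -283.7] [43.2 59.4 40.7 56. ] [  74.5  -18.4 -110.1  164.1]
B [ 589.9 -282.8] [58.9 38.  57.9 41.9] [   6.2  -82.8 -170.    98.6]
C [ 520.5 -421.9] [43.  59.9 42.  58.2] [  72.7  -21.3 -109.6  159.7]
(251, 305) [128 163 149] [ 78  55 163]
(297, 337) [126 162 147] [ 77  57 162]
(233, 362) [126 159 147] [ 79  53 159]
(251, 318) [ 86 108 101] [ 80  52 108]
(233, 377) [ 85 107  98] [ 78  52 107]
fid end [ 371.08045707 -249.64074915    8.        ] hamm handle [ 613.43112346 -484.89992698   10.        ] [ 657.5931789  -388.84840598   20.        ]
tips 0.017
[[-0.958 -0.     0.286]
 [-0.286  0.001 -0.958]
 [-0.    -1.    -0.001]]
```

```bash
cat >> h.py <<'E'
def quat(jaw_deg):
    a=np.radians(jaw_deg); z=np.array([np.cos(a),np.sin(a),0]); y=np.array([0,0,-1.]); x=np.cross(y,z)
    return R.from_matrix(np.c_[x,y,z]).as_quat()
def best(kin,pos,jaw,q0):
    o=[]
    for j in (jaw,jaw+180):
        s=kin.solve_ik(list(pos),quat(j))
        if s is not None: o.append((np.max(np.abs(np.array(s)-q0)),j,np.array(s)))
    return min(o,key=lambda t:t[0]) if o else None
def toptops(r,z,vmin=135):
    h=cv2.cvtColor(r["frame"],cv2.COLOR_RGB2HSV); m=cv2.inRange(h,(70,35,vmin),(95,255,255)); out=[]
    for c in cv2.findContours(m,cv2.RETR_EXTERNAL,cv2.CHAIN_APPROX_NONE)[0]:
        if cv2.contourArea(c)<150: continue
        P=np.array([plane(r,p,z)[:2] for p in c[:,0].astype(float)])
        (cx,cy),(w,h_),a=cv2.minAreaRect((P*1000).astype(np.float32))
        if w<h_: w,h_,a=h_,w,a+90
        out.append((c[:,0].mean(0).round(0).tolist(),[round(cx,1),round(cy,1)],[round(w,1),round(h_,1)],round((a+90)%180-90,1)))
    return out
def snap(vision,name,cam="wrist"):
    r=vision.read_camera(cam); np.savez(f"pics/{name}.npz",**r); cv2.imwrite(f"pics/{name}.png",r["frame"][:,:,::-1]); return r
E
python3 - <<'E'
from h import *
from workcell import bot,kinematics,get_obs
print(toptops(load("scene0"),.012)); print(toptops(load("scene0"),.067)[-1])
q0=get_obs()["joint_pos"]
K=np.radians(10.3); kc=np.array([.6325,.0625])
P={"A":((.439,-.284,.12),72),"B":((.590,-.284,.12),97),"mould":((*kc,.2),100.3),"lid":((.470,.420,.15),7.3),"lidk":((*kc,.25),10.3),"key":((.434,.011,.15),85),"sw":((.626,-.091,.2),100.3),"sw60":((.626,-.091,.2),40.3)}
for n,(p,j) in P.items():
    for jj in (j,j-180):
        s=kinematics.solve_ik(list(p),quat(jj)); print(n,jj,None if s is None else np.array(s).round(2))
E
```

```text
[([234.0, 363.0], [519.4, -421.8], [59.1, 42.5], -22.2), ([298.0, 338.0], [588.7, -282.8], [58.4, 42.9], 9.9), ([250.0, 306.0], [438.0, -283.5], [58.4, 42.2], -18.2), ([396.0, 246.0], [609.4, 107.5], [61.2, 43.8], 10.0)]
([396.0, 246.0], [634.0, 61.3], [58.1, 41.6], 10.0)
A 72 [-0.58  0.36  1.96 -0.    0.82 -1.83]
A -108 [-0.58  0.36  1.96 -0.    0.82  1.31]
B 97 [-0.45  0.53  1.66 -0.    0.94 -2.14]
B -83 [-0.45  0.53  1.66 -0.    0.94  1.  ]
mould 100.3 [ 0.1   0.42  1.65 -0.    1.07 -1.65]
mould -79.7 [ 0.1   0.42  1.65 -0.    1.07  1.49]
lid 7.3 [ 0.73  0.46  1.7  -0.    0.97  0.6 ]
lid -172.7 [ 0.73  0.46  1.7  -0.    0.97 -2.54]
lidk 10.3 [ 0.1   0.37  1.61 -0.    1.17 -0.08]
lidk -169.7 None
key 85 [ 0.02  0.19  2.12 -0.    0.83 -1.46]
key -95 [ 0.02  0.19  2.12 -0.    0.83  1.68]
sw 100.3 [-0.15  0.41  1.66 -0.    1.07 -1.9 ]
sw -79.7 [-0.15  0.41  1.66 -0.    1.07  1.24]
sw60 40.3 [-0.15  0.41  1.66 -0.    1.07 -0.85]
sw60 -139.7 [-0.15  0.41  1.66 -0.    1.07  2.29]
```

```bash
python3 - <<'E'
from h import *
from workcell import bot,hand,kinematics,get_obs,vision
print(get_obs()["time_s"])
bot.reach([.4385,-.284,.12],quat(-108)); o=get_obs(); print(o["time_s"],o["position"])
r=snap(vision,"wA"); print(toptops(r,.012,120)); print(get_obs()["time_s"])
E
```

```text
0.15
1.725 [ 0.4386317  -0.28470323  0.12029606]
[([316.0, 245.0], [437.1, -281.3], [59.1, 42.6], -18.6), ([494.0, 55.0], [518.9, -420.4], [58.7, 42.8], -22.0), ([238.0, 30.0], [583.1, -282.5], [48.0, 42.8], 9.6)]
1.775
```

View pics/wA.png

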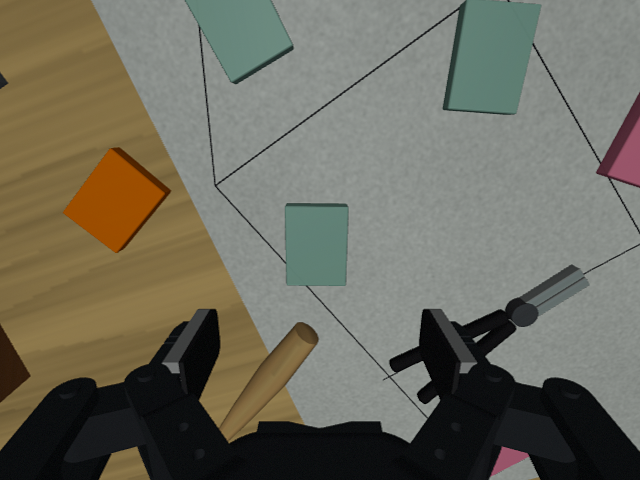

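Wrist view: blank A is at (316,245), giving (437,-281) mm against (438,-283.5) from the scene camera, so they agree. The pliers and fid are clear of the finger paths. I'll descend, feel for the bench, and grasp.

```bash
python3 - <<'E'
from h import *
from workcell import bot,hand,kinematics,get_obs,vision
Q=quat(-108)
hand.move_gripper(.056,30); print(get_obs()["time_s"])
bot.servo_line([.4377,-.2825,.022],Q,velocity=.2); o=get_obs(); f0=o["wrist_force"]; print(o["time_s"],o["position"],f0)
for z in (.019,.016,.013,.010,.007,.004):
    bot.servo_line([.4377,-.2825,z],Q,velocity=.05); o=get_obs(); df=o["wrist_force"]-f0; print(z,o["position"][2].round(4),df.round(1),o["time_s"])
    if df[2]>4: break
bot.servo_line([.4377,-.2825,z+.003],Q,velocity=.05)
snap(vision,"wA2"); snap(vision,"sA2","scene")
E
```

```text
2.1833
2.825 [ 0.43799135 -0.28266214  0.02236062] [ 0.92473596 -0.56195866 -0.24541148]
0.019 0.0199 [-0.6  1.1  1. ] 3.075
0.016 0.0161 [-1.3  0.5  1. ] 3.325
0.013 0.0129 [0.5 0.1 0.9] 3.575
0.01 0.0126 [-10.2   6.2  45.1] 3.825
```

View pics/wA2.png

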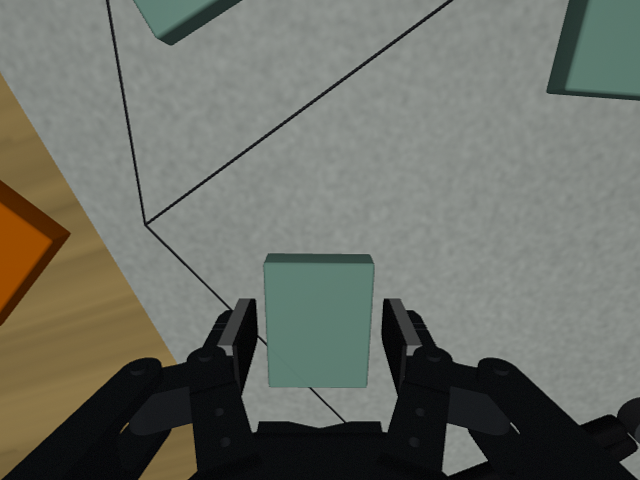

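Now the blank sits between the pads. The tips met the bench at TCP z≈0.0126, so I'll raise to 0.0165 and grip.

```bash
python3 - <<'E'
from h import *
from workcell import bot,hand,kinematics,get_obs,vision
bot.servo_line([.4377,-.2825,.0165],quat(-108),velocity=.05)
hand.move_gripper(.040,40); o=get_obs(); print(o["gripper_width"],o["position"],o["time_s"],o["wrist_force"])
bot.servo_line([.4377,-.2825,.21],quat(-108),velocity=.3); o=get_obs(); print(o["gripper_width"],o["time_s"],o["position"])
bot.reach([.6325,.0625,.21],quat(-79.7)); o=get_obs(); print(o["gripper_width"],o["time_s"],o["position"])
snap(vision,"wM"); snap(vision,"sM","scene"); snap(vision,"dM","side")
E
```

```text
0.04256273696500456 [ 0.43763523 -0.28247641  0.01656715] 4.6833 [-1.4980117  1.6602715  3.9428828]
0.04300093007941332 5.475 [ 0.43692809 -0.28200857  0.20871468]
0.043194024234470614 6.9417 [0.63218491 0.06136201 0.20970784]
```

View pics/wM.png

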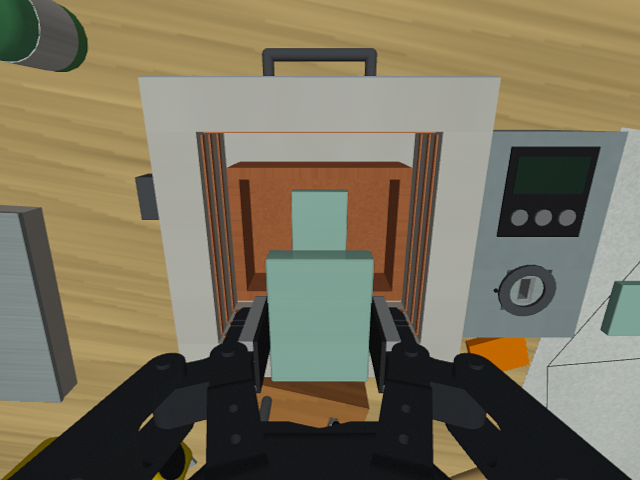

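View pics/sM.png

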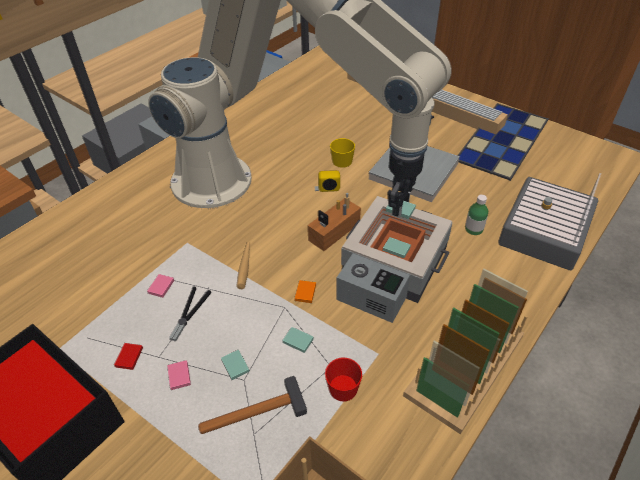

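The wrist view shows the held blank at (320,320) and blank0's far edge at (292–347,191). The kiln rim's far corners are at (139,77) and (500,77), and the switch is at (527,290). I'll use this view for relative measurements.

```bash
python3 - <<'E'
from h import *
r=load("wM")
def sh(n,pts,z,ref=True):
    if ref: pts=refine(r,pts)
    P=np.array([plane(r,p,z)[:2] for p in pts])*1000; v=np.diff(P,axis=0)
    print(n,np.round(pts,1).tolist(),P.round(1).tolist(),"ctr",P.mean(0).round(1),np.linalg.norm(v,axis=1).round(1),np.degrees(np.arctan2(v[:,1],v[:,0])).round(1))
sh("held",[(268,263),(372,263),(368,381),(273,381)],.2055)
sh("b0far",[(292,191),(347,191)],.067)
sh("rimfar",[(139,77),(500,77)],.113)
sh("chamfar",[(197,132),(442,132)],.113)
sh("mouldouterfar",[(237,163),(405,163)],.091,False)
# sides of mould
g=r["frame"]
# switch bezel ellipse: dark ring
cv2.imwrite("pics/sw.png",cv2.resize(g[240:345,470:600,::-1],None,fx=6,fy=6,interpolation=cv2.INTER_CUBIC))
cv2.imwrite("pics/kr.png",cv2.resize(g[60:320,120:520,::-1],None,fx=2,fy=2,interpolation=cv2.INTER_CUBIC))
E
```

```text
held [[268.0, 263.0], [372.0, 263.0], [368.0, 381.0], [273.0, 381.0]] [[655.9, 87.3], [663.3, 46.2], [606.7, 35.0], [599.1, 77.4]] ctr [631.3  61.5] [41.7 57.7 43.1] [ -79.8 -168.8  100.2]
b0far [[291.3999938964844, 191.39999389648438], [347.20001220703125, 191.60000610351562]] [[659.1, 88.8], [666.6, 46.4]] ctr [662.8  67.6] [43.1] [-80.]
rimfar [[137.8000030517578, 76.80000305175781], [500.5, 77.4000015258789]] [[718.5, 184.6], [755.4, -22.5]] ctr [736.9  81.1] [210.4] [-79.9]
chamfar [[195.39999389648438, 131.5], [442.70001220703125, 131.5]] [[694.0, 149.7], [720.6, 1.9]] ctr [707.3  75.8] [150.2] [-79.8]
mouldouterfar [[237, 163], [405, 163]] [[676.6, 127.5], [697.0, 14.0]] ctr [686.8  70.8] [115.3] [-79.8]
```

View pics/sw.png

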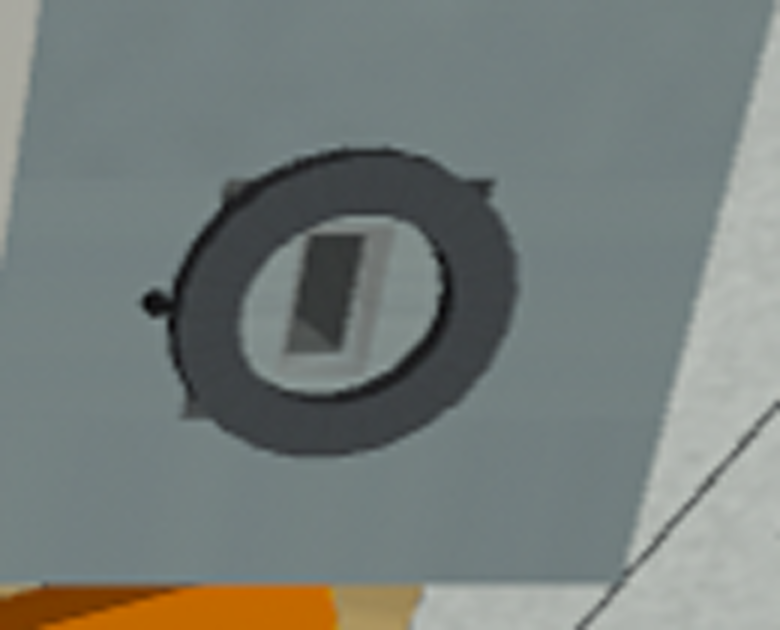

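View pics/kr.png

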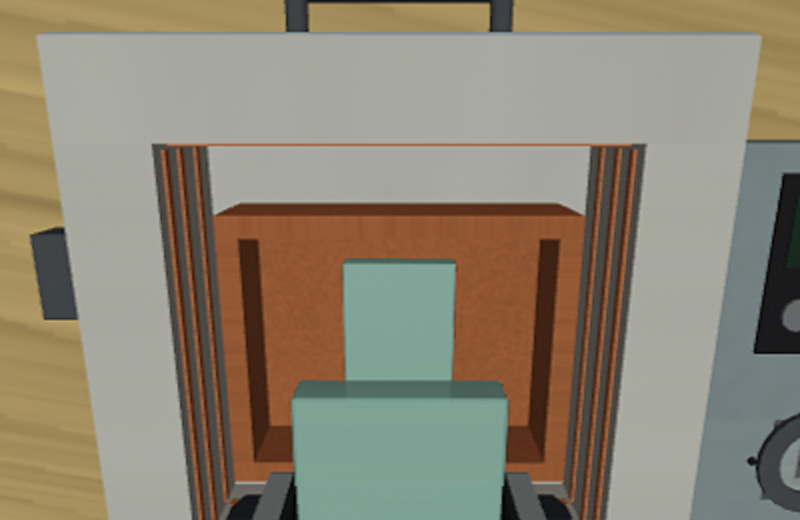

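The kiln centre is consistently (633.5, 62.5) mm with yaw 10.15° from the rim, the chamber and blank0. The held blank's offset is about 1 mm. I'll lower it now.

```bash
python3 - <<'E'
from h import *
from workcell import bot,hand,kinematics,get_obs,vision
Q=quat(-79.85); X=[.6343,.0627]
bot.servo_line([*X,.095],Q,velocity=.2); o=get_obs(); f0=o["wrist_force"]; print(o["position"],f0,o["time_s"])
for z in (.088,.086,.0845,.083,.0815,.080):
    bot.servo_line([*X,z],Q,velocity=.06); o=get_obs(); df=o["wrist_force"]-f0; print(z,o["position"].round(4),df.round(1),o["time_s"])
    if df[2]>3: break
E
```

```text
[0.63501107 0.0625712  0.09590031] [ 0.05027709  0.64431644 -0.02129676] 7.8167
0.088 [0.6345 0.0627 0.0886] [-0.3 -0.5 -1. ] 8.0833
0.086 [0.6343 0.0627 0.0861] [-0.3 -0.5 -0.2] 8.3333
0.0845 [0.6342 0.0627 0.0844] [-0.7 -0.6 -0.6] 8.5833
0.083 [0.6345 0.0627 0.0836] [-2.2  0.1  5.1] 8.8333
```

Contact came at the expected height (0.0836). Releasing and fetching blank B.

```bash
python3 - <<'E'
from h import *
from workcell import bot,hand,kinematics,get_obs,vision
Q=quat(-79.85); X=[.6343,.0627]
hand.move_gripper(.060,40); print(get_obs()["time_s"])
bot.servo_line([*X,.17],Q,velocity=.3); snap(vision,"wM2")
bot.reach([.5885,-.2825,.11],quat(-80.1)); o=get_obs(); print(o["position"],o["time_s"])
bot.servo_line([.5885,-.2825,.0165],quat(-80.1),velocity=.25);o=get_obs(); print(o["position"],o["time_s"]);snap(vision,"wB")
E
```

```text
9.1417
[ 0.58894251 -0.28150764  0.11001903] 10.9583
[ 0.5888891  -0.2813449   0.01618497] 11.4833
```

View pics/wM2.png

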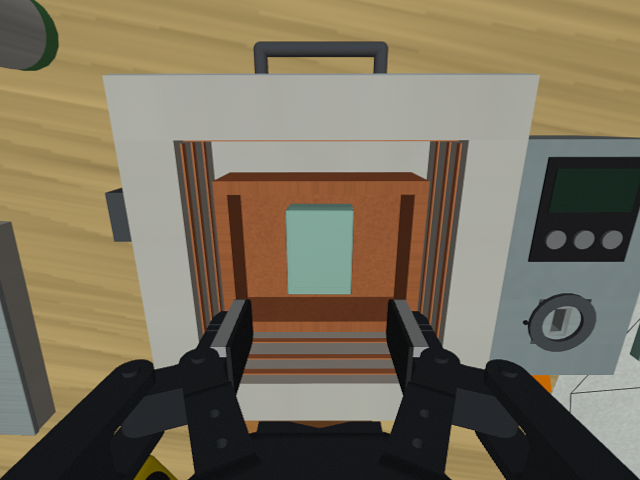

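View pics/wB.png

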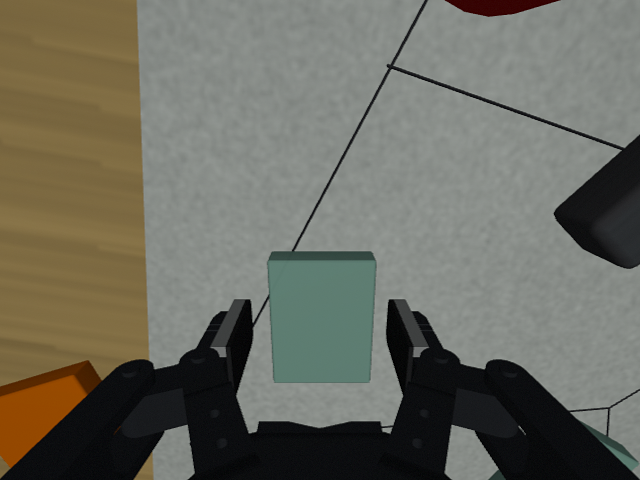

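The first blank lies square in the mould at (320,250), and blank B is between the pads at (321,320). Gripping and placing it as the third layer.

```bash
python3 - <<'E'
from h import *
from workcell import bot,hand,kinematics,get_obs,vision
bot.servo_line([.5887,-.2820,.0165],quat(-80.1),velocity=.05)
hand.move_gripper(.040,40); o=get_obs(); print(o["gripper_width"],o["time_s"],o["position"])
p=o["position"]
bot.servo_line([p[0],p[1],.20],quat(-80.1),velocity=.35)
bot.reach([.6343,.0627,.20],quat(-79.85)); o=get_obs(); print(o["gripper_width"],o["time_s"],o["position"])
r=snap(vision,"wM3"); 
h=cv2.cvtColor(r["frame"],cv2.COLOR_RGB2HSV); print(toptops(r,.1955,120),"tcp",o["position"])
E
```

```text
0.042589064141868416 12.075 [ 0.5889691  -0.28212571  0.0171496 ]
0.042703233545755406 14.0583 [0.63431327 0.06161858 0.19963734]
[([319.0, 318.0], [634.7, 62.4], [59.3, 43.3], 10.1), ([318.0, 224.0], [677.4, 70.6], [22.9, 20.1], -79.9)] tcp [0.63431327 0.06161858 0.19963734]
```

View pics/wM3.png

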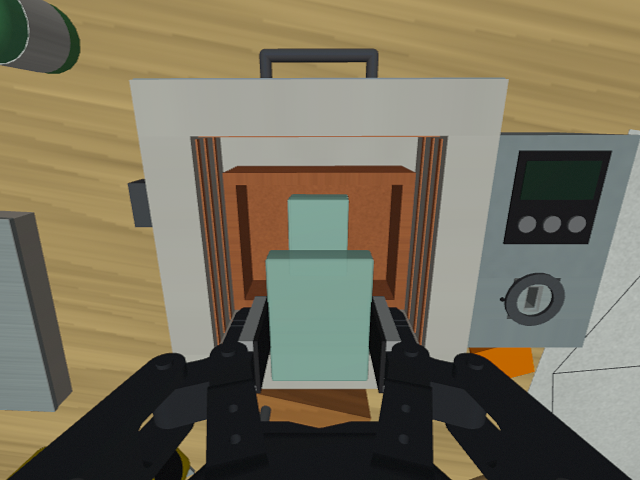

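The held blank is square and within 1 mm, so I'll lower it.

```bash
python3 - <<'E'
from h import *
from workcell import bot,hand,kinematics,get_obs,vision
Q=quat(-79.85); X=[.6333,.0622]
bot.servo_line([*X,.102],Q,velocity=.2); o=get_obs(); f0=o["wrist_force"]; print(o["position"],o["time_s"])
for z in (.0985,.097,.0955,.094,.0925):
    bot.servo_line([*X,z],Q,velocity=.06); o=get_obs(); df=o["wrist_force"]-f0; print(z,o["position"].round(4),df.round(1),o["time_s"])
    if df[2]>3: break
hand.move_gripper(.060,40)
bot.servo_line([*X,.18],Q,velocity=.3); r=snap(vision,"wM4"); print(toptops(r,.091,120),get_obs()["time_s"])
E
```

```text
[0.63395458 0.06170659 0.10265878] 14.75
0.0985 [0.6339 0.0622 0.0996] [-0.3 -0.6 -0.1] 15.0
0.097 [0.6334 0.0623 0.0972] [-0.3 -0.4 -0.1] 15.25
0.0955 [0.6336 0.0623 0.0962] [-2.6 -1.2  5.8] 15.5
[([319.0, 252.0], [633.0, 63.0], [59.2, 43.3], 10.2)] 16.2917
```

View pics/wM4.png

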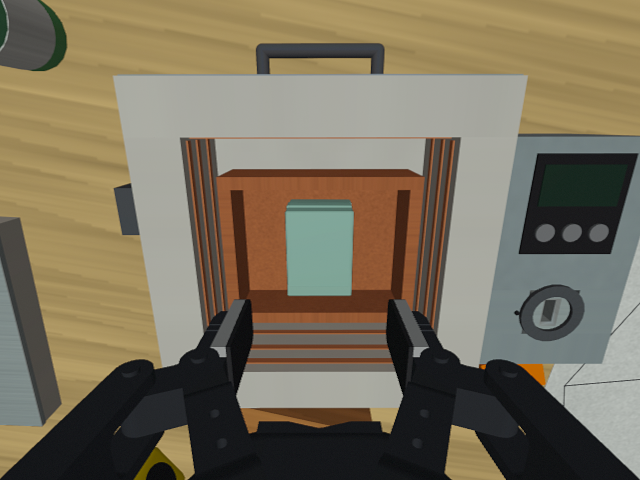

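The stack top is at (319,252), giving (633,63) mm with yaw 10.2°: three layers, square. Next, hover over the lid handle and look.

```bash
python3 - <<'E'
from h import *
from workcell import bot,hand,kinematics,get_obs,vision
bot.reach([.470,.4205,.20],quat(7.3)); o=get_obs(); print(o["position"],o["time_s"]); snap(vision,"wL"); print(get_obs()["time_s"])
E
```

```text
[0.4704567  0.41972679 0.19960809] 17.7583
17.8083
```

View pics/wL.png

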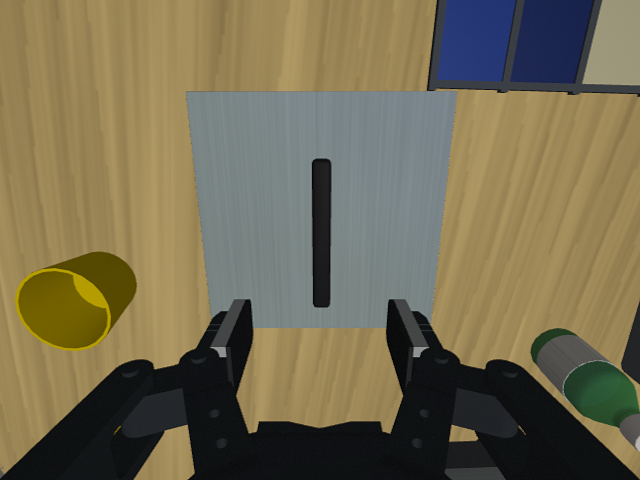

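```bash
python3 - <<'E'
from h import *
r=load("wL")
def sh(n,pts,z,ref=True):
    if ref: pts=refine(r,pts)
    P=np.array([plane(r,p,z)[:2] for p in pts])*1000; v=np.diff(P,axis=0)
    print(n,np.round(pts,1).tolist(),"ctr",P.mean(0).round(1),np.linalg.norm(v,axis=1).round(1),np.degrees(np.arctan2(v[:,1],v[:,0])).round(1))
sh("lid",[(187,92),(455,92),(435,328),(212,328)],.030); sh("lidraw",[(187,92),(455,92),(435,328),(212,328)],.030,False)
g=cv2.cvtColor(r["frame"],cv2.COLOR_RGB2GRAY); m=(g<45).astype(np.uint8); m[:, :280]=0;m[:,360:]=0;m[330:]=0;m[:120]=0
c=max(cv2.findContours(m,0,1)[0],key=cv2.contourArea); print(cv2.boundingRect(c))
P=np.array([plane(r,p,.078)[:2] for p in c[:,0].astype(float)])*1000; print(cv2.minAreaRect(P.astype(np.float32)))
def swm(n,box):
    r=load(n); x0,y0,x1,y1=box; g=cv2.cvtColor(r["frame"],cv2.COLOR_RGB2GRAY)[y0:y1,x0:x1]
    m=((g<85)).astype(np.uint8); c=max(cv2.findContours(m,0,1)[0],key=cv2.contourArea); e=cv2.fitEllipse(cv2.convexHull(c))
    px=(e[0][0]+x0,e[0][1]+y0); print(n,np.round(px,1),np.round(e[1],1),(plane(r,px,.108)*1000).round(1),(plane(r,px,.105)*1000).round(1))
    P=np.array([plane(r,p+np.array([x0,y0]),.108)[:2] for p in c[:,0].astype(float)])*1000; print("   hull ellipse",np.round(cv2.fitEllipse(cv2.convexHull(P.astype(np.float32)))[:2],1))
swm("wM",(490,255,575,325)); swm("wM2",(520,285,605,360)); swm("wM3",(495,265,575,330)); swm("wM4",(510,278,590,348))
k=np.radians(10.15); print("nominal box axis y=-150:",633.5+150*np.sin(k),62.5-150*np.cos(k))
E
```

```text
lid [[185.39999389648438, 90.5], [455.0, 92.0], [433.0, 330.5], [212.0, 328.0]] ctr [471.2 420.1] [210.  214.1 214.8] [   6.9  -81.5 -173.5]
lidraw [[187, 92], [455, 92], [435, 328], [212, 328]] ctr [471.9 420.6] [209.  211.3 216.5] [   7.2  -81.1 -172.8]
(312, 159, 19, 148)
((470.3365478515625, 422.28900146484375), (13.119318962097168, 114.21977996826172), 7.238809108734131)
wM [524.8 289.8] [49.8 64.1] [626.4 -89.3 108. ] [625.3 -91.4 105. ]
   hull ellipse [[625.8 -89.3]
 [ 40.7  44.6]]
wM2 [559.5 321.8] [56.2 74.7] [626.5 -89.1 108. ] [625.1 -91.7 105. ]
   hull ellipse [[625.8 -89.1]
 [ 41.1  44.6]]
wM3 [532.4 298.6] [51.4 66.2] [626.5 -89.3 108. ] [625.3 -91.6 105. ]
   hull ellipse [[625.9 -89.3]
 [ 41.1  44.4]]
wM4 [549.2 312.2] [54.5 72. ] [626.4 -89.  108. ] [625.1 -91.5 105. ]
   hull ellipse [[625.8 -89. ]
 [ 40.9  44.7]]
nominal box axis y=-150: 659.9338700461387 -85.1524653176636
```

The lid yaw is 7.2° and the bar centre is (470.5, 421), bar size 13 x 114 as specified. Grasping the lid.

```bash
python3 - <<'E'
from h import *
from workcell import bot,hand,kinematics,get_obs,vision
Q=quat(7.2)
hand.move_gripper(.045,80)
bot.servo_line([.4705,.4213,.071],Q,velocity=.25); o=get_obs(); f0=o["wrist_force"]; print(o["position"],f0,o["time_s"])
hand.move_gripper(.008,90); o=get_obs(); print(o["gripper_width"],o["position"],o["wrist_force"]-f0,o["time_s"])
p=[.4705,.4213]
bot.servo_line([*p,.12],Q,velocity=.1); o=get_obs(); print(o["gripper_width"],o["position"],o["wrist_force"]-f0,o["ft_torque"],o["time_s"])
bot.servo_line([*p,.26],Q,velocity=.2); o=get_obs(); print(o["gripper_width"],o["time_s"])
snap(vision,"sL","scene"); snap(vision,"wL2")
E
```

```text
[0.47101298 0.42171752 0.07174734] [-0.45778012 -0.03943578  0.74201522] 18.775
0.011870259446987903 [0.47151622 0.42213746 0.07312402] [ 0.86213707 -0.925344    5.36138923] 19.1667
0.012553931909065716 [0.47016585 0.42102986 0.11972683] [-0.14859767  0.12706906 -7.93955393] [-0.02943706  0.03594055 -0.0773322 ] 19.8083
0.012188504741414242 20.6583
```

View pics/sL.png

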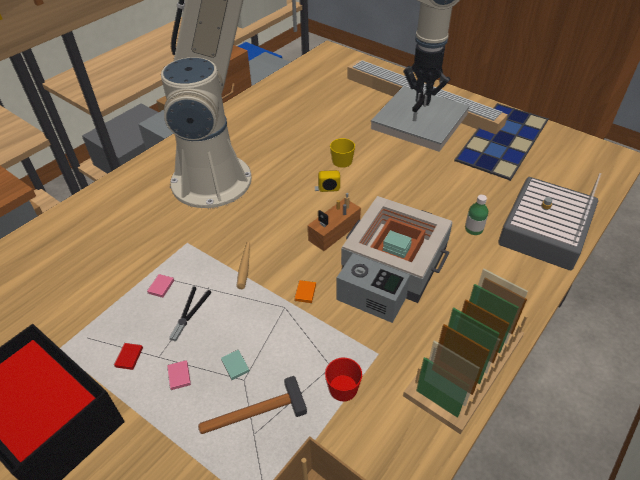

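View pics/wL2.png

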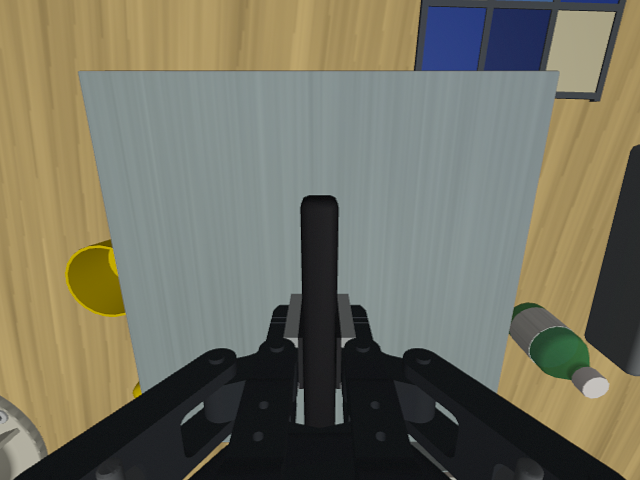

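```bash
python3 - <<'E'
from h import *
from workcell import bot,hand,kinematics,get_obs,vision
o=get_obs(); t=o["position"]; r=load("wL2"); zt=t[2]-.0726+.030
pts=refine(r,[(79,71),(558,71)]); P=np.array([plane(r,p,zt)[:2] for p in pts])*1000
v=P[1]-P[0]; a=np.arctan2(v[1],v[0]); c=P.mean(0)-106*np.array([-np.sin(a),np.cos(a)])
print(t,pts,np.linalg.norm(v),np.degrees(a),c)
bot.reach([.633,.062,.26],quat(10.15)); o=get_obs(); print(o["position"],o["time_s"],o["gripper_width"])
snap(vision,"wK"); snap(vision,"sK","scene"); snap(vision,"dK","side")
r=load("wK"); cv2.imwrite("pics/x.png",r["frame"][:,:,::-1])
E
```

```text
[0.46967732 0.42057582 0.25789914] [[ 76.33614  71.6437 ]
 [558.64886  70.39909]] 210.82847303005462 7.275595074224183 [467.89038121 418.65600831]
[0.63282535 0.06314686 0.2598932 ] 22.225 0.011914438218090372
```

View pics/wK.png

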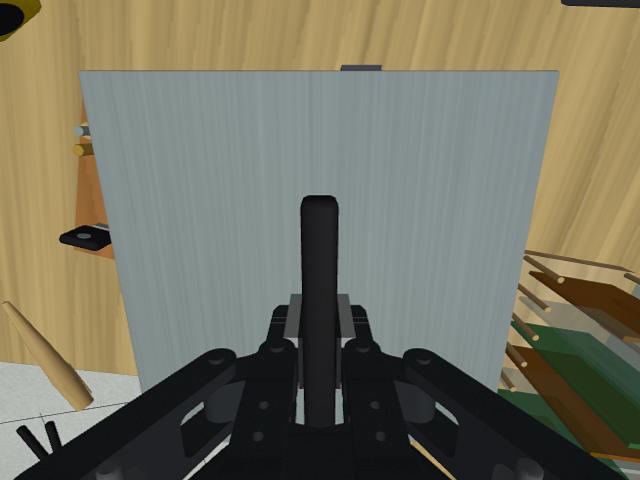

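View pics/dK.png

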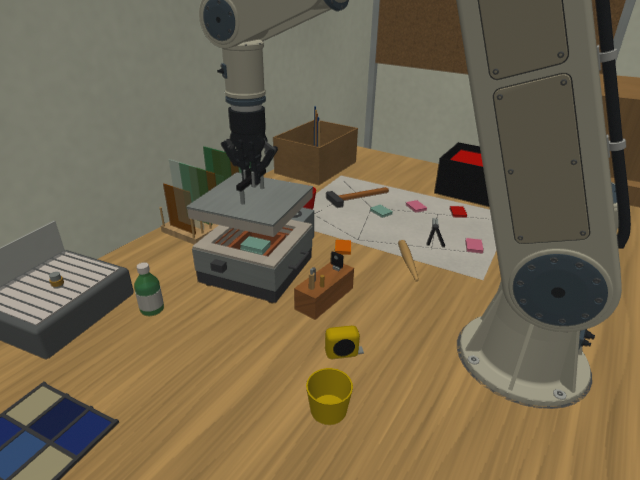

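The lid hangs level over the kiln and everything is clear. Lowering with force checks.

```bash
python3 - <<'E'
from h import *
from workcell import bot,hand,kinematics,get_obs,vision
Q=quat(10.15); X=[.6345,.0635]
bot.servo_line([*X,.196],Q,velocity=.12); o=get_obs(); print(o["position"],o["wrist_force"],o["time_s"])
snap(vision,"wK2");bot.dwell(.1)
f0=get_obs()["wrist_force"]
for z in (.191,.1885,.187,.1855,.184,.1825,.181):
    bot.servo_line([*X,z],Q,velocity=.06); o=get_obs(); df=o["wrist_force"]-f0; print(z,o["position"].round(4),df.round(1),o["time_s"])
    if df[2]>4: break
snap(vision,"sK2","scene"); snap(vision,"dK2","side")
for n,b in (("sK2",(290,150,470,320)),("dK2",(170,160,340,310))):
    f=load(n)["frame"]; cv2.imwrite(f"pics/{n}c.png",cv2.resize(f[b[1]:b[3],b[0]:b[2],::-1],None,fx=4,fy=4,interpolation=2)[:600])
E
```

```text
[0.63492591 0.06363953 0.19648418] [-0.49578209  0.09792192 -6.38810748] 23.0583
0.191 [0.6343 0.0634 0.1908] [0.3 1.3 0.5] 23.4583
0.1885 [0.6344 0.0635 0.1883] [-0.6  0.   0.3] 23.7083
0.187 [0.6344 0.0635 0.1869] [-0.   1.6 -0.5] 23.9583
0.1855 [0.6347 0.0635 0.1861] [-3.2  0.8  8.3] 24.2083
```

View pics/sK2c.png

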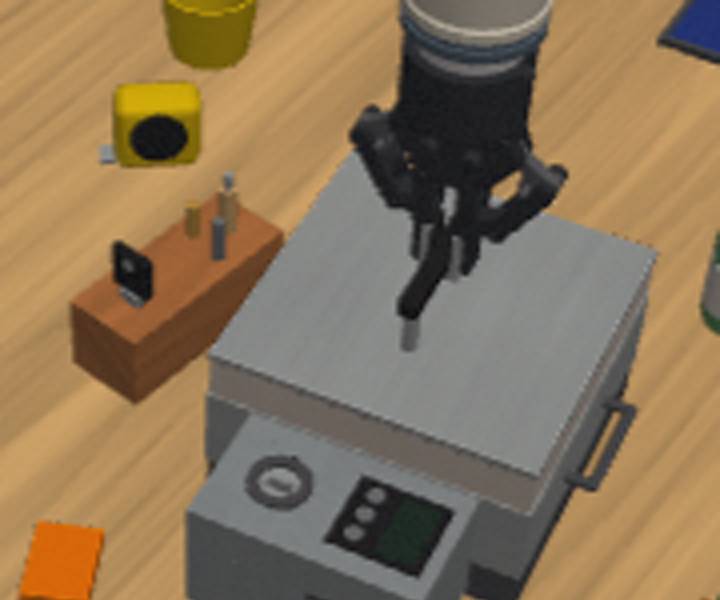

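View pics/dK2c.png

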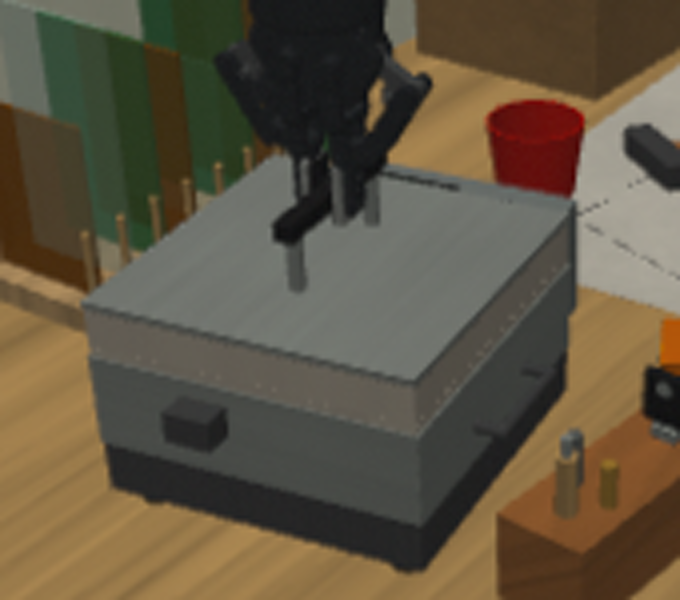

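The lid is flush all round in both views. Releasing, then looking at the switch from above.

```bash
python3 - <<'E'
from h import *
from workcell import bot,hand,kinematics,get_obs,vision
Q=quat(10.15); X=[.6345,.0635]
hand.move_gripper(.05,40)
bot.servo_line([*X,.30],Q,velocity=.3); snap(vision,"wK3")
bot.reach([.6258,-.0905,.215],quat(-79.85)); bot.dwell(.2); o=get_obs(); print(o["position"],o["time_s"]); r=snap(vision,"wS")
f=r["frame"][180:330,220:420,::-1]; cv2.imwrite("pics/wSc.png",cv2.resize(f,None,fx=4,fy=4,interpolation=2))
snap(vision,"sS","scene")
E
```

```text
[ 0.62600592 -0.0900213   0.21522554] 26.75
```

View pics/wSc.png

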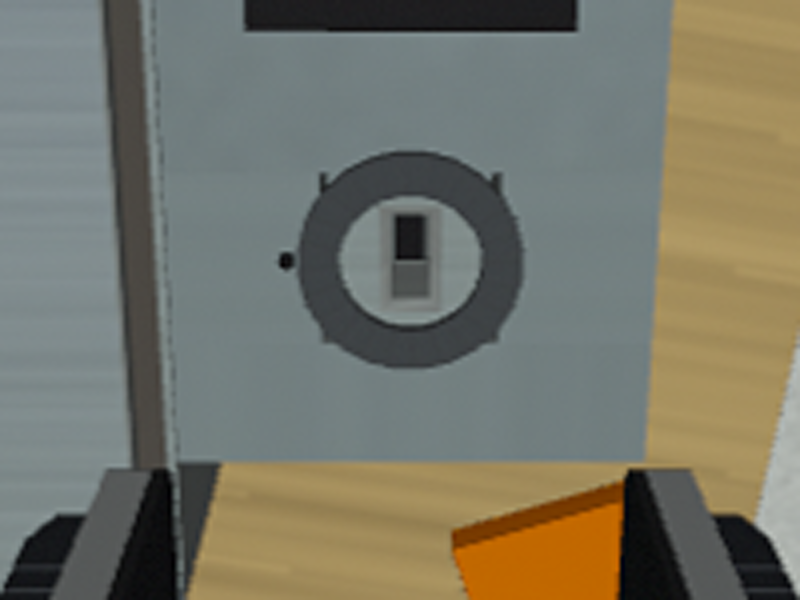

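View pics/wK3.png

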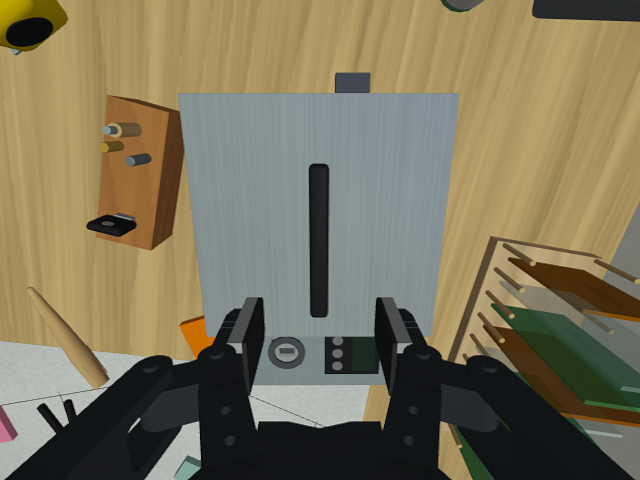

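```bash
python3 - <<'E'
from h import *
r=load("wS"); x0,y0,x1,y1=285,205,365,285
g=cv2.cvtColor(r["frame"],cv2.COLOR_RGB2GRAY)[y0:y1,x0:x1]; m=(g<88).astype(np.uint8)
c=max(cv2.findContours(m,0,1)[0],key=cv2.contourArea); hu=cv2.convexHull(c)
P=np.array([plane(r,p+np.array([x0,y0]),.108)[:2] for p in hu[:,0].astype(float)])*1000
print("bezel",cv2.fitEllipse(P.astype(np.float32)))
for n,b in (("mouth",(380,205,440,310)),("slot",(391,212,429,300))):
    pts=[unc(p,4,220,180) for p in ((b[0],b[1]),(b[2],b[1]),(b[2],b[3]),(b[0],b[3]))]
    for z in (.105,): 
        P=np.array([plane(r,p,z)[:2] for p in pts])*1000; v=np.diff(P,axis=0); print(n,P.mean(0).round(1),np.linalg.norm(v,axis=1).round(1),np.degrees(np.arctan2(v[:,1],v[:,0])).round(1))
r=load("wK3")
pts=[(180,94),(459,94)];P=np.array([plane(r,p,.143)[:2] for p in pts])*1000;v=P[1]-P[0];a=np.arctan2(v[1],v[0]);print("lid",np.linalg.norm(v),np.degrees(a),P.mean(0)-106*np.array([-np.sin(a),np.cos(a)]))
g=cv2.cvtColor(r["frame"],cv2.COLOR_RGB2GRAY); m=(g<45).astype(np.uint8); m[:, :280]=0;m[:,360:]=0;m[330:]=0;m[:120]=0
c=max(cv2.findContours(m,0,1)[0],key=cv2.contourArea)
P=np.array([plane(r,p,.191)[:2] for p in c[:,0].astype(float)])*1000; print("bar",cv2.minAreaRect(P.astype(np.float32)))
# key bow top in wK3
for p in ((105,224),(126,216)): print(plane(r,p,.104)*1000)
E
```

```text
bezel ((626.1305541992188, -90.19817352294922), (41.29168701171875, 43.100242614746094), 3.814197301864624)
mouth [625.8 -91.3] [10.6 19.8 10.9] [ -79.8 -169.3  100.2]
slot [626.1 -91.3] [ 6.7 16.6  6.9] [ -79.8 -169.4  100.2]
lid 209.43614950000253 10.12549194254754 [634.53673071  61.63332837]
bar ((633.3362426757812, 63.73353958129883), (12.961250305175781, 114.24004364013672), 10.118476867675781)
[433.51626591  19.65717188 104.        ]
[453.26991688  31.18707903 104.        ]
```

The switch is at (625.9,-91.2), with the slot along 10.2° and kiln-frame y = -150 as specified. The lid is at about (634,62.5) and 10.1°. Next, hover over the key.

```bash
python3 - <<'E'
from h import *
from workcell import bot,hand,kinematics,get_obs,vision
bot.reach([.434,.011,.21],quat(-95.5)); bot.dwell(.15); o=get_obs(); print(o["position"],o["time_s"]); r=snap(vision,"wY")
f=r["frame"][150:330,200:440,::-1]; cv2.imwrite("pics/wYc.png",cv2.resize(f,None,fx=3.3,fy=3.3,interpolation=2))
E
```

```text
[0.43555643 0.01061801 0.21021695] 27.875
```

View pics/wYc.png

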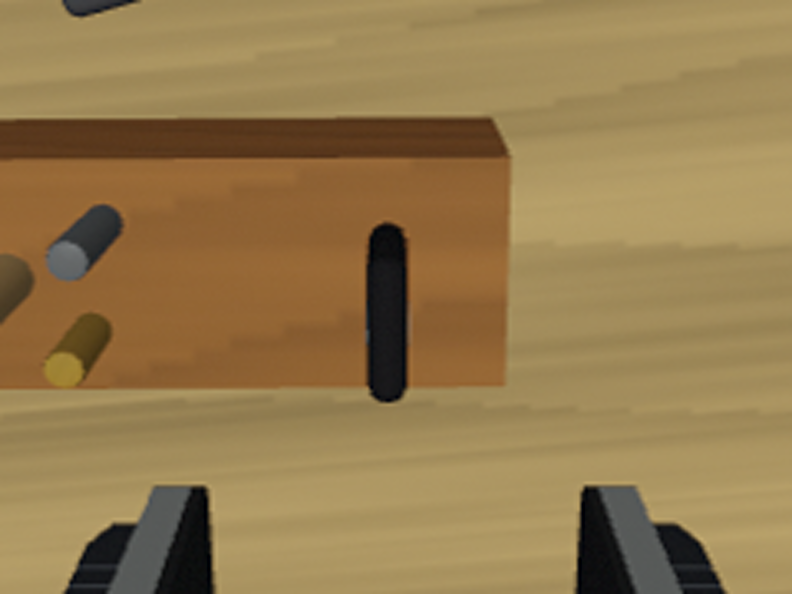

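View pics/wY.png

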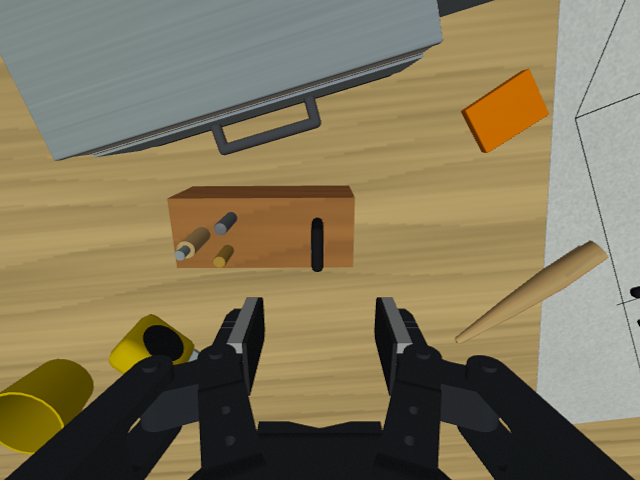

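```bash
python3 - <<'E'
from h import *
r=load("wY"); q=lambda x,y:unc((x,y),3.3,200,150)
n=plane(r,q(387,402),.104)*1000; print("near end",n)
m=(cv2.cvtColor(r["frame"],cv2.COLOR_RGB2GRAY)<40).astype(np.uint8); m[:205]=0;m[285:]=0;m[:,:300]=0;m[:,335:]=0
c=max(cv2.findContours(m,0,1)[0],key=cv2.contourArea); print(cv2.boundingRect(c))
near=c[c[:,0,1]>235][:,0].astype(float); 
P=np.array([plane(r,p,.104)[:2] for p in near])*1000; print(cv2.minAreaRect(P.astype(np.float32)))
ys,xs=np.nonzero(m)
for lo,hi in ((220,235),(235,250),(250,268)):
    k=(ys>=lo)&(ys<hi); p=(xs[k].mean(),ys[k].mean()); print(p,plane(r,p,.104)*1000)
# block corners top
P=np.array([plane(r,q(*p),.06)[:2] for p in ((510,156),(506,386))])*1000; print("blk edge",P,np.degrees(np.arctan2(*(P[0]-P[1])[::-1])))
E
```

```text
near end [415.81705968  14.71608736 104.        ]
(311, 218, 12, 54)
((429.3825988769531, 13.65737247467041), (7.761855125427246, 26.478483200073242), 84.61042785644531)
(np.float64(316.79041916167665), np.float64(227.2694610778443)) [448.82900697  11.54111792 104.        ]
(np.float64(316.5), np.float64(242.0)) [438.16008136  12.80311331 104.        ]
(np.float64(317.0), np.float64(258.5)) [425.79006884  13.67462704 104.        ]
blk edge [[458.38403542 -19.12785524]
 [398.41310825 -14.19587432]] -4.701398036453616
```

The key centre is (432.3,13.2) with yaw -5°, and the block edge agrees (430.9,13.2). Grasping the bow.

```bash
python3 - <<'E'
from h import *
from workcell import bot,hand,kinematics,get_obs,vision
Q=quat(-95.0); X=[.4323,.0132]
hand.move_gripper(.032,40)
bot.servo_line([*X,.12],Q,velocity=.25); bot.dwell(.1); snap(vision,"wY2")
bot.servo_line([*X,.089],Q,velocity=.1); bot.dwell(.1); o=get_obs(); f0=o["wrist_force"]; print(o["position"],o["time_s"])
hand.move_gripper(.003,60); bot.dwell(.1); o=get_obs(); print(o["gripper_width"],o["position"],(o["wrist_force"]-f0).round(1),o["time_s"])
snap(vision,"wY3")
bot.servo_line([*X,.18],Q,velocity=.15); o=get_obs(); print(o["gripper_width"],o["position"],o["time_s"])
E
```

```text
[0.43284599 0.01321711 0.0896881 ] 29.4583
0.008347167669863162 [0.43272364 0.01320813 0.08950594] [-0.6 -1.1  6.8] 29.8833
0.008075173591994434 [0.43179429 0.01320337 0.17941636] 30.6917
```

View pics/wY2.png

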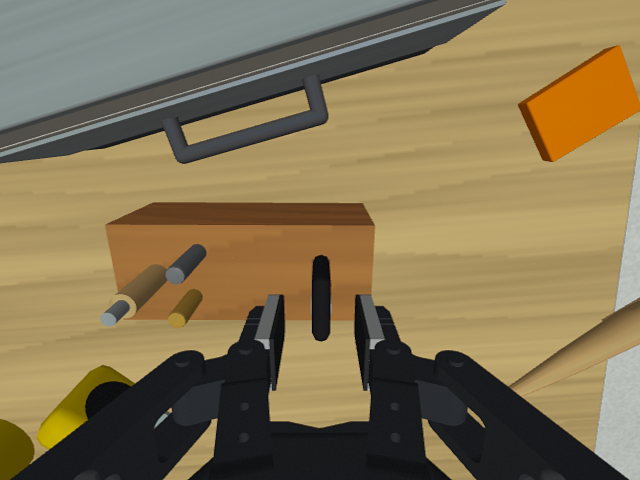

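View pics/wY3.png

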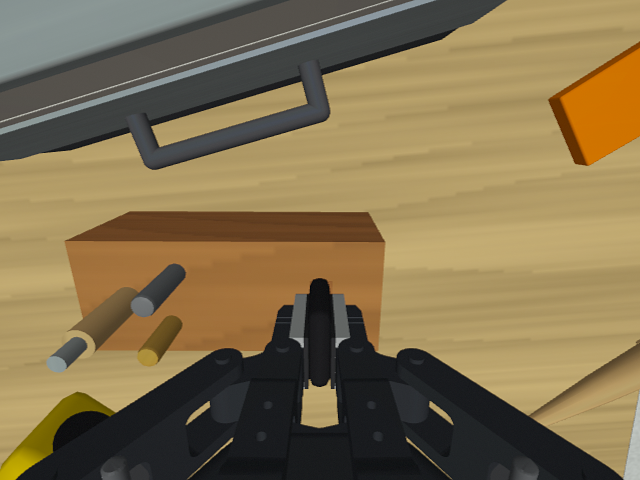

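The key is held by the bow. I'll compute its offset in the gripper, then move over the switch.

```bash
python3 - <<'E'
from h import *
from workcell import bot,hand,kinematics,get_obs,vision
r=load("wY3"); cv2.imwrite("pics/k1.png",cv2.resize(r["frame"][265:405,260:380,::-1],None,fx=5,fy=4.2,interpolation=2)[:600])
bot.reach([.6259,-.0912,.19],quat(-79.85)); bot.dwell(.2); o=get_obs(); print(o["position"],o["time_s"],o["gripper_width"])
snap(vision,"wT");snap(vision,"sT","scene");snap(vision,"dT","side")
for n,b in (("sT",(330,200,430,300)),("dT",(260,150,360,250)),("wT",(220,180,420,400))):
    f=load(n)["frame"]; k=6 if n!="wT" else 2.7; cv2.imwrite(f"pics/{n}c.png",cv2.resize(f[b[1]:b[3],b[0]:b[2],::-1],None,fx=k,fy=k,interpolation=2))
E
```

```text
[ 0.62505721 -0.09030655  0.19019509] 31.775 0.008219660449130304
```

View pics/sTc.png

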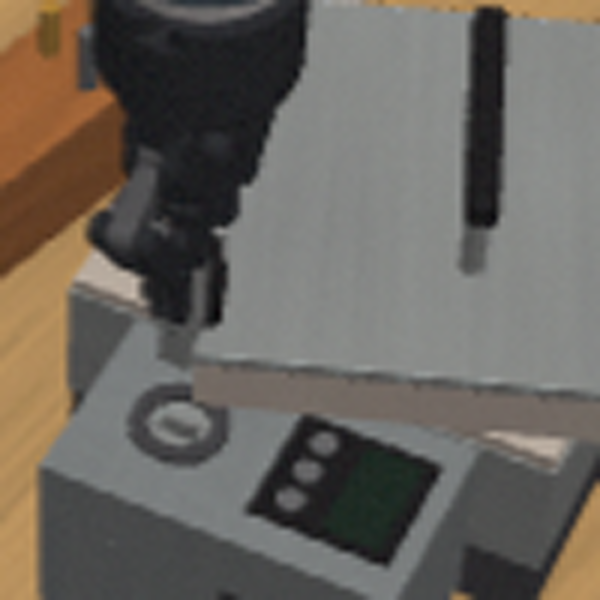

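View pics/dTc.png

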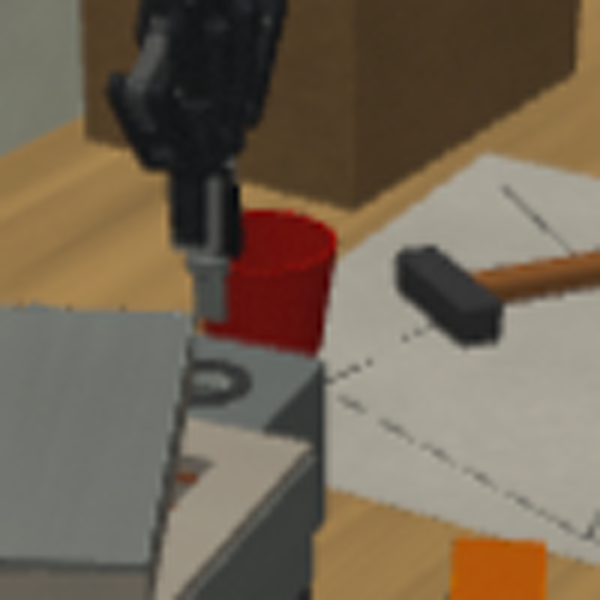

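View pics/wTc.png

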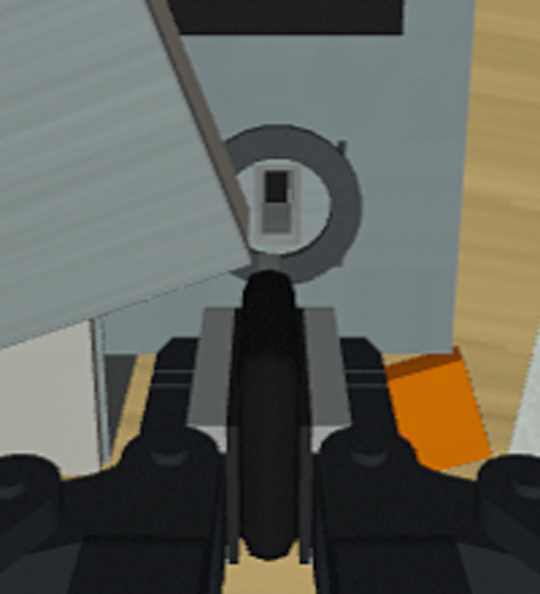

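View pics/k1.png

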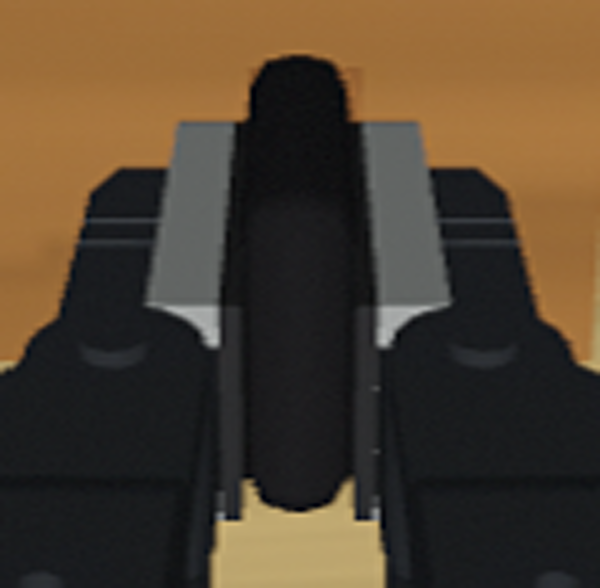

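My mistake: swinging across at z≈0.19 put the key's tip (about 0.135) below the lid top (0.143), and it turned the lid. The pictures show the lid twisted, with kiln corners open at sTc (90,270) and dTc (200,480). I'll lift clear and check both the lid and the key in the grip.

```bash
python3 - <<'E'
from h import *
from workcell import bot,hand,kinematics,get_obs,vision
bot.servo_line([.625,-.0905,.30],quat(-79.85),velocity=.35); o=get_obs(); print(o["position"],o["time_s"],o["gripper_width"])
snap(vision,"wU");snap(vision,"sU","scene");snap(vision,"dU","side")
for n,b in (("sU",(330,130,480,300)),("dU",(180,110,340,300)),("wU",(260,240,380,400))):
    f=load(n)["frame"]; k=3.5 if n!="wU" else 4.5
    if n=="dU": k=3.1
    cv2.imwrite(f"pics/{n}c.png",cv2.resize(f[b[1]:b[3],b[0]:b[2],::-1],None,fx=k,fy=k,interpolation=2)[:600])
f=load("wT")["frame"][240:400,260:380,::-1]; cv2.imwrite("pics/k2.png",cv2.resize(f,None,fx=3.7,fy=3.7,interpolation=2))
E
```

```text
[ 0.62546118 -0.09043991  0.301896  ] 32.3917 0.007890263480832342
```

View pics/sUc.png

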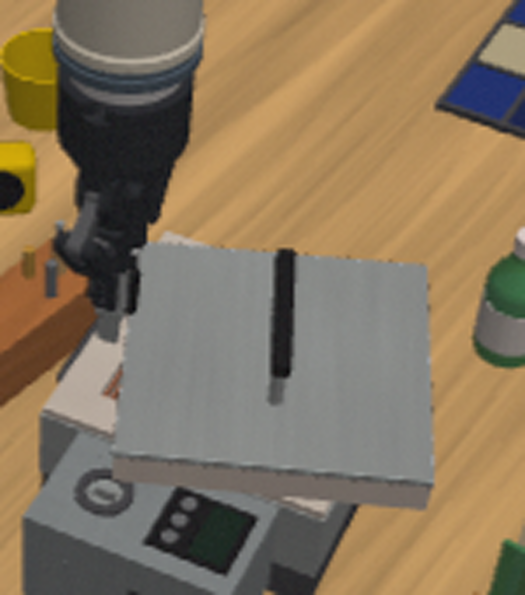

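View pics/dUc.png

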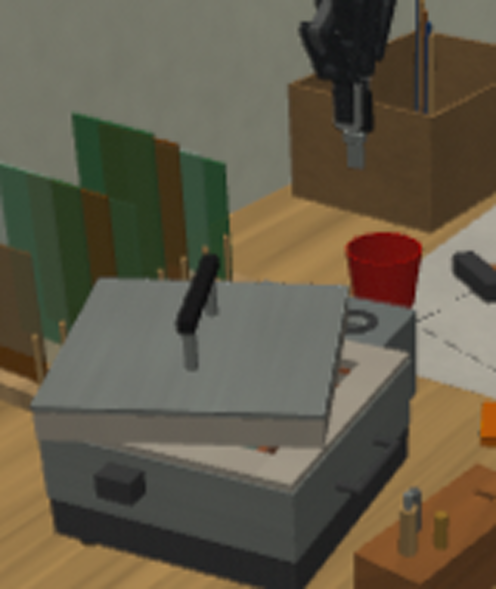

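View pics/wU.png

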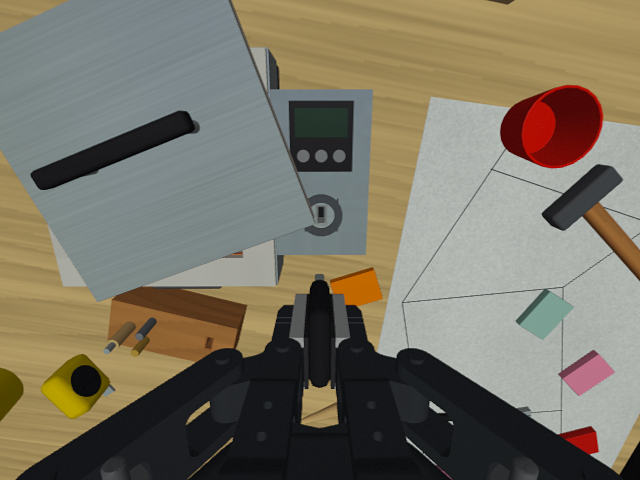

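The lid is still flat on the kiln, but turned by about 22° and shifted. I'll return the key to its slot, re-seat the lid, then take the key again. First I'll check the key's tilt in the grip by triangulating its blade tip.

```bash
python3 - <<'E'
from h import *
s,d,w=load("sU"),load("dU"),load("wU")
for n,b,k in (("sU",(340,190,390,240),12),("dU",(270,130,320,180),12),("wU",(285,255,355,400),4)):
    f=load(n)["frame"]; cv2.imwrite(f"pics/{n}z.png",cv2.resize(f[b[1]:b[3],b[0]:b[2],::-1],None,fx=k,fy=k,interpolation=2))
T=np.array([.62546,-.09044,.3019]); a=np.radians(10.15); ux=np.array([np.cos(a),np.sin(a),0])
for nm,dx,dz in (("tipfar",.007,-.0515),("tipnear",-.007,-.0515),("bowfarbot",.017,-.0215),("bowneartop",-.017,.0145),("bowfartop",.017,.0145),("collarfarbot",.009,-.0295)):
    p=T+ux*dx+np.array([0,0,dz]); print(nm,[proj(r,p).round(1).tolist() for r in (s,d,w)])
E
```

```text
tipfar [[365.1, 227.8], [290.5, 161.4], [320.5, 266.3]]
tipnear [[359.3, 225.7], [295.6, 162.3], [320.5, 289.4]]
bowfarbot [[370.0, 219.4], [286.6, 149.3], [320.8, 271.1]]
bowneartop [[356.2, 202.0], [299.0, 137.0], [321.1, 387.6]]
bowfartop [[370.8, 207.0], [286.3, 135.1], [321.2, 310.5]]
collarfarbot [[366.4, 220.9], [289.6, 152.9], [320.7, 279.7]]
```

View pics/sUz.png

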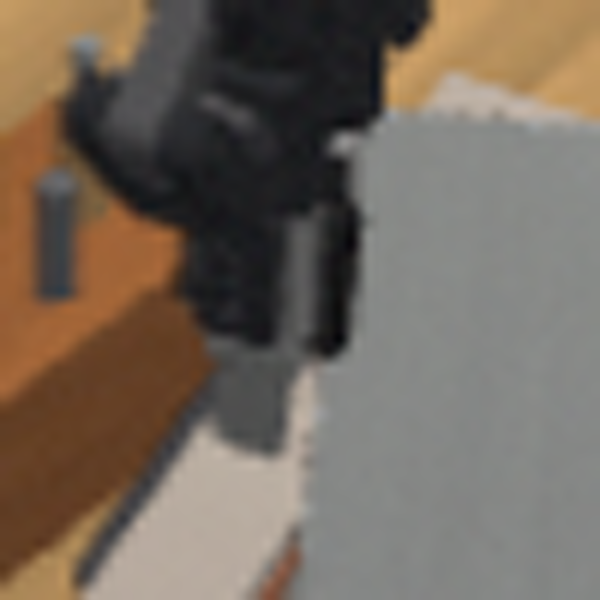

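View pics/dUz.png

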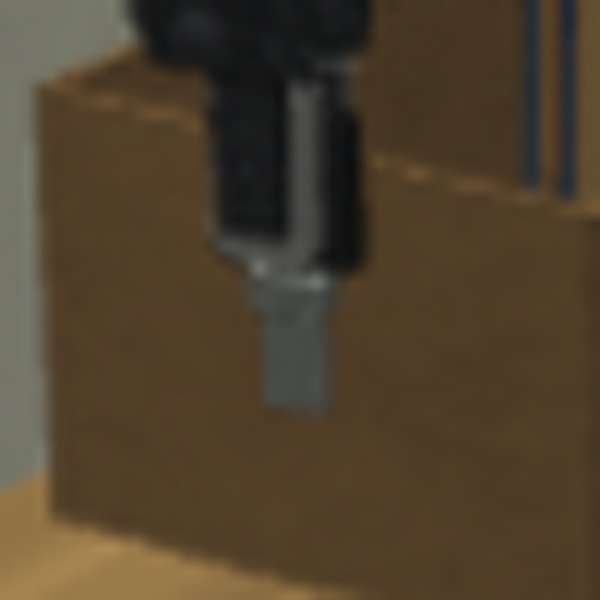

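View pics/wUz.png

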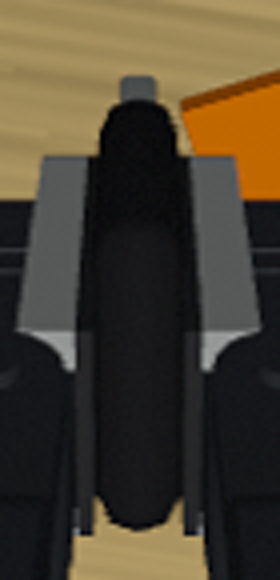

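All three views put the tip about 4 mm toward -x of the TCP. The bow looks the same as when it stood in the slot (ends at rows 386 and 278 then, 387 and 279.5 now), so it is mainly a grasp offset with hardly any tilt. I'll return it to the slot at the same TCP pose.

```bash
python3 - <<'E'
from h import *
from workcell import bot,hand,kinematics,get_obs,vision
Q=quat(-95.0); X=[.4323,.0132]
bot.reach([*X,.25],Q); bot.servo_line([*X,.125],Q,velocity=.25); bot.dwell(.15); o=get_obs(); f0=o["wrist_force"]; print(o["position"],o["time_s"])
snap(vision,"wR"); snap(vision,"dR","side")
for z in (.114,.108,.102,.096,.0915,.0895):
    bot.servo_line([*X,z],Q,velocity=.06); o=get_obs(); df=o["wrist_force"]-f0; print(z,o["position"].round(4),df.round(1),o["time_s"])
    if abs(df[2])>6: break
f=load("dR")["frame"][220:320,280:380,::-1]; cv2.imwrite("pics/dRc.png",cv2.resize(f,None,fx=6,fy=6,interpolation=2))
E
```

```text
[0.4338211  0.01311712 0.12644235] 34.2417
0.114 [0.4319 0.0132 0.1136] [0.6 1.  0.2] 34.675
0.108 [0.4346 0.0132 0.1083] [ 6.9 -1.2 -3.1] 34.925
0.102 [0.4347 0.0132 0.102 ] [ 8.3 -1.3 -4.1] 35.175
0.096 [0.4347 0.0132 0.0958] [ 8.3 -1.5 -3.4] 35.425
0.0915 [0.4347 0.0132 0.0913] [ 8.2 -0.4 -4.1] 35.675
0.0895 [0.4348 0.0132 0.0895] [ 7.1 -1.3 -2.6] 35.925
```

View pics/wR.png

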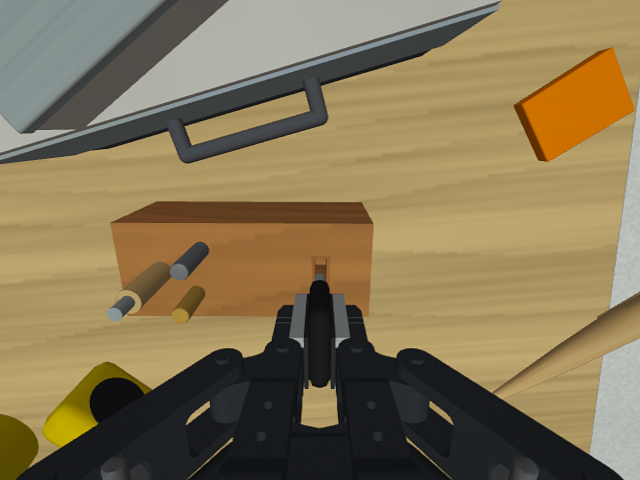

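View pics/dRc.png

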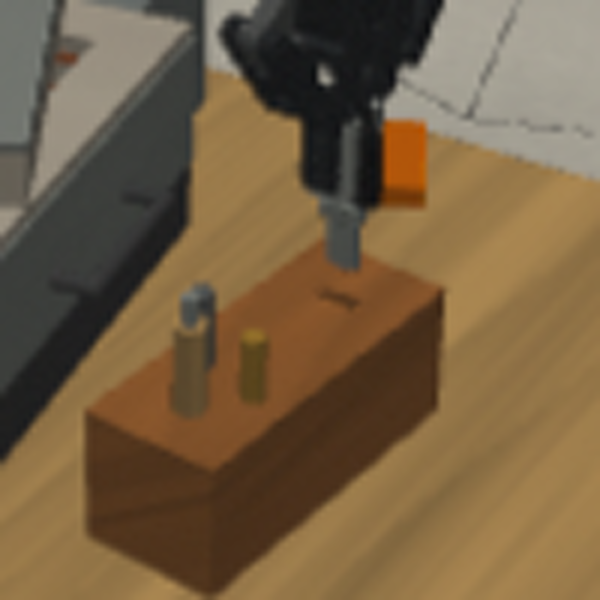

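The key is back in its slot at full depth. The slight lateral push shows it had slipped about 2 mm, and the slot realigned it. Releasing, and locating the lid from the pictures I have.

```bash
python3 - <<'E'
from h import *
from workcell import bot,hand,kinematics,get_obs,vision
s,d,w=load("sU"),load("dU"),load("wU")
for n,r,L in (("s",s,[unc(p,3.5,330,130) for p in ((286,252),(282,374))]),("d",d,[unc(p,3.1,180,110) for p in ((209,262),(187,325))]),("w",w,[(40,183),(188,119)])):
    P=np.array([plane(r,p,.1865)[:2] for p in L])*1000; v=P[1]-P[0]; print(n,P.round(1).tolist(),P.mean(0).round(1),np.linalg.norm(v).round(1),(np.degrees(np.arctan2(v[1],v[0]))%180).round(1))
L=[unc(p,3.5,330,130) for p in ((142,245),(428,265),(433,483),(113,458))]
P=np.array([plane(s,p,.143)[:2] for p in L])*1000; v=np.roll(P,-1,0)-P; print(P.mean(0),np.linalg.norm(v,axis=1).round(1),np.degrees(np.arctan2(v[:,1],v[:,0])).round(1))
hand.move_gripper(.032,40); bot.servo_line([.4323,.0132,.16],quat(-95),velocity=.3); print(get_obs()["time_s"])
E
```

```text
s [[634.6, 108.6], [696.2, 5.2]] [665.4  56.9] 120.4 120.8
d [[688.9, 16.9], [632.3, 109.1]] [660.6  63. ] 108.2 121.5
w [[633.4, 107.4], [693.3, 9.4]] [663.3  58.4] 114.9 121.4
[666.26210982  56.50958073] [208.8 212.3 209.7 212.8] [  31.7  -60.  -148.2  119.8]
36.6667
```

The lid is at (664,58.5) with yaw 31.2°, and three views agree. I'll hover high, confirm, and re-grasp.

```bash
python3 - <<'E'
from h import *
from workcell import bot,hand,kinematics,get_obs,vision
hand.move_gripper(.045,80)
bot.servo_line([.4323,.0132,.25],quat(-95),velocity=.35)
bot.reach([.664,.0585,.29],quat(31.0)); bot.dwell(.1); o=get_obs(); print(o["position"],o["time_s"]); r=snap(vision,"wL5")
g=cv2.cvtColor(r["frame"],cv2.COLOR_RGB2GRAY); m=(g<45).astype(np.uint8); m[:, :280]=0;m[:,360:]=0;m[330:]=0;m[:120]=0
c=max(cv2.findContours(m,0,1)[0],key=cv2.contourArea)
P=np.array([plane(r,p,.191)[:2] for p in c[:,0].astype(float)])*1000; print("bar",cv2.minAreaRect(P.astype(np.float32)))
E
```

```text
[0.66369256 0.05838117 0.28977808] 39.3083
bar ((663.3428344726562, 60.28728485107422), (12.54313850402832, 114.6351547241211), 30.569992065429688)
```

View pics/wL5.png

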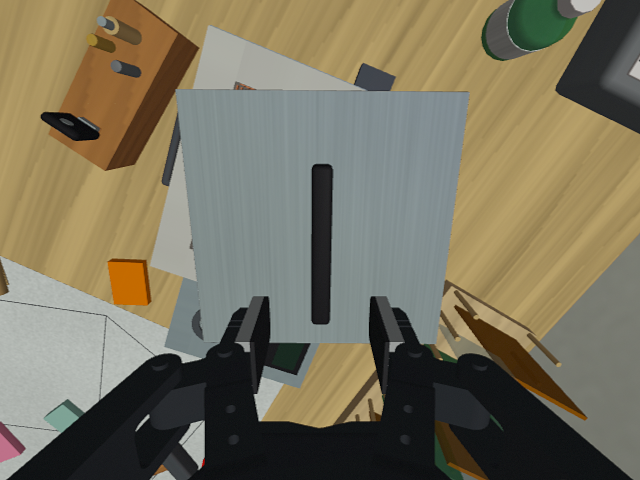

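The bar is at (663.3,59.5), 30.6°, and the key stands in its block at (70,127). Re-gripping the lid and setting it square.

```bash
python3 - <<'E'
from h import *
from workcell import bot,hand,kinematics,get_obs,vision
Q=quat(30.6); X=[.6633,.0595]; K=[.634,.063]; QK=quat(10.15)
bot.servo_line([*X,.186],Q,velocity=.25); bot.dwell(.05)
hand.move_gripper(.008,90); o=get_obs(); print(o["gripper_width"],o["position"],o["time_s"])
bot.servo_line([*X,.212],Q,velocity=.1); o=get_obs(); print(o["gripper_width"],o["position"],o["wrist_force"],o["time_s"])
bot.servo_line([*K,.212],QK,velocity=.04); o=get_obs(); print(o["gripper_width"],o["position"],o["wrist_force"],o["time_s"])
bot.servo_line([*K,.193],QK,velocity=.08); bot.dwell(.1); o=get_obs(); f0=o["wrist_force"]; print(o["position"],f0,o["time_s"])
for z in (.1905,.1885,.187,.1855,.184,.1825,.181):
    bot.servo_line([*K,z],QK,velocity=.06); o=get_obs(); df=o["wrist_force"]-f0; print(z,o["position"].round(4),df.round(1),o["time_s"])
    if df[2]>4: break
snap(vision,"sK6","scene"); snap(vision,"dK6","side")
for n,b in (("sK6",(290,150,470,320)),("dK6",(170,160,340,310))):
    f=load(n)["frame"]; cv2.imwrite(f"pics/{n}c.png",cv2.resize(f[b[1]:b[3],b[0]:b[2],::-1],None,fx=3.5,fy=3.5,interpolation=2)[:600])
E
```

```text
0.011623187255410559 [0.66436225 0.05961964 0.18807843] 40.3667
0.011894358747996868 [0.66331073 0.05953381 0.21217682] [-0.18390192  0.6161487  -7.75662011] 40.775
0.011952614031014368 [0.63404511 0.06295471 0.21172307] [ 6.07048251e-03  2.02002723e-02 -6.24541262e+00] 41.6667
[0.63410042 0.06299799 0.19292093] [ 0.09504427 -0.06432375 -6.30846988] 42.1583
0.1905 [0.634  0.063  0.1905] [ 0.4  0.7 -0.3] 42.4083
0.1885 [0.634  0.063  0.1884] [ 0.6 -0.4 -0.5] 42.6583
0.187 [0.6341 0.063  0.188 ] [-4.4 -0.4 11.7] 42.9083
```

View pics/sK6c.png

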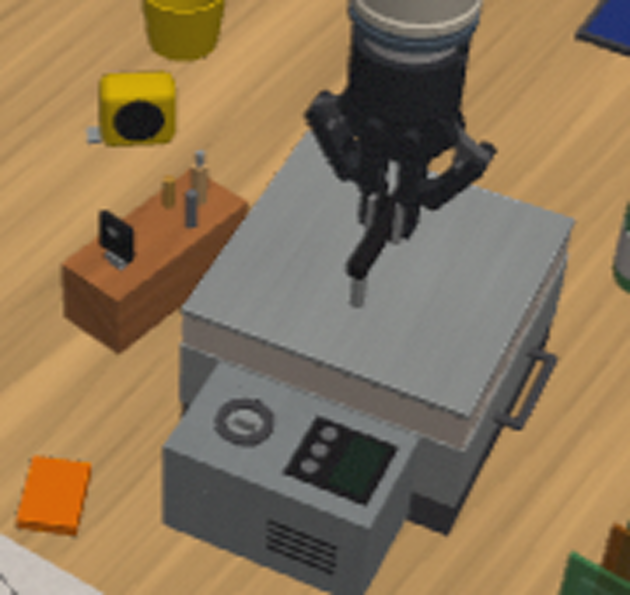

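View pics/dK6c.png

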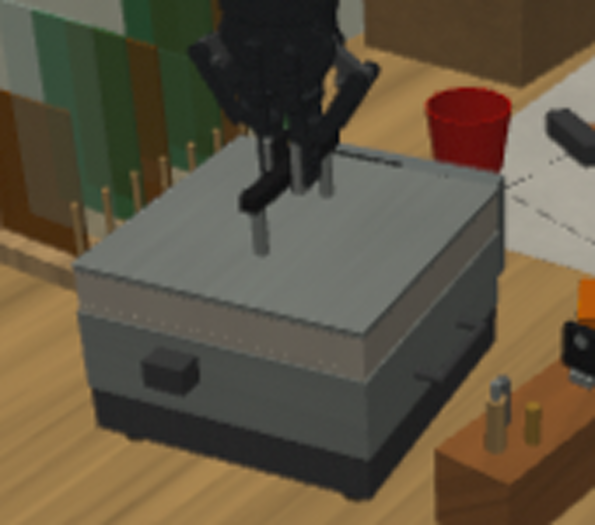

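The lid is flush and square again. I'll release it and get the key, staying high this time (TCP at least 0.28 over the kiln).

```bash
python3 - <<'E'
from h import *
from workcell import bot,hand,kinematics,get_obs,vision
K=[.634,.063]
hand.move_gripper(.045,40); bot.servo_line([*K,.29],quat(10.15),velocity=.35); r=snap(vision,"wK7")
pts=refine(r,[(178,93),(462,93)]);P=np.array([plane(r,p,.143)[:2] for p in pts])*1000;v=P[1]-P[0];a=np.arctan2(v[1],v[0]);print("lid",pts,np.linalg.norm(v),np.degrees(a),P.mean(0)-106*np.array([-np.sin(a),np.cos(a)]))
g=cv2.cvtColor(r["frame"],cv2.COLOR_RGB2GRAY); m=(g<45).astype(np.uint8); m[:, :280]=0;m[:,360:]=0;m[330:]=0;m[:120]=0
c=max(cv2.findContours(m,0,1)[0],key=cv2.contourArea)
P=np.array([plane(r,p,.191)[:2] for p in c[:,0].astype(float)])*1000; print("bar",cv2.minAreaRect(P.astype(np.float32)))
hand.move_gripper(.032,60)
bot.reach([.431,.0134,.21],quat(-95.0)); bot.dwell(.1); r=snap(vision,"wY7"); o=get_obs(); print(o["position"],o["time_s"])
m=(cv2.cvtColor(r["frame"],cv2.COLOR_RGB2GRAY)<40).astype(np.uint8); m[:205]=0;m[285:]=0;m[:,:300]=0;m[:,335:]=0
c=max(cv2.findContours(m,0,1)[0],key=cv2.contourArea); b=cv2.boundingRect(c); print(b, plane(r,(b[0]+b[2]/2-.5,b[1]+b[3]),.103)*1000)
E
```

```text
lid [[178.      93.    ]
 [462.61    90.5431]] 206.40234607850985 10.588972750397897 [636.00640936  62.22216052]
bar ((632.7440795898438, 63.48675537109375), (12.881425857543945, 114.26331329345703), 9.969147682189941)
[0.43144828 0.01345898 0.21011745] 45.9083
(314, 212, 12, 54) [415.41227453  15.21425232 103.        ]
```

View pics/wY7.png

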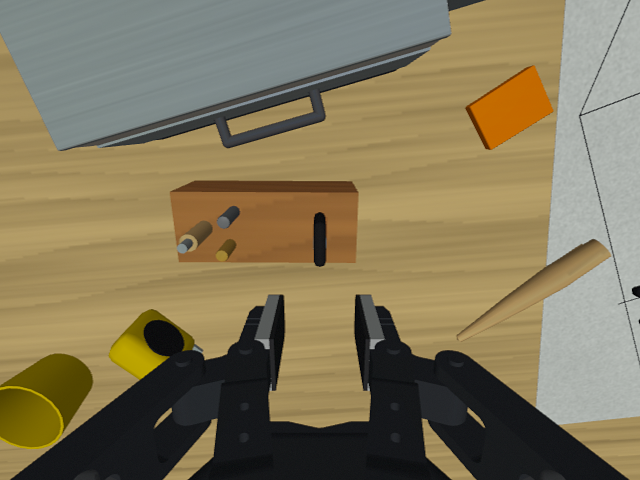

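View pics/wK7.png

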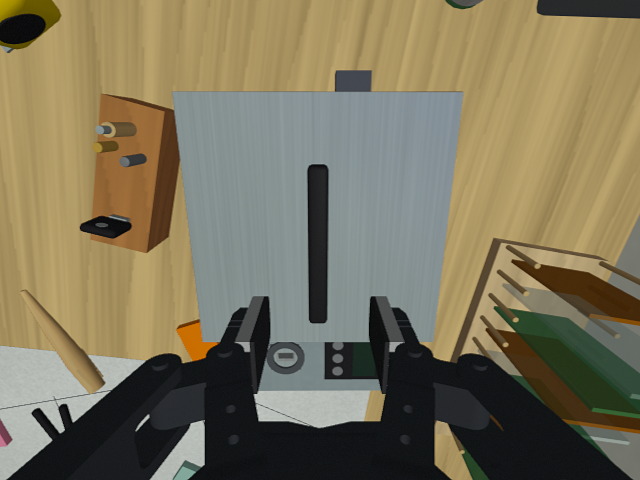

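The lid is square (bar 10.0°, centre (633,63)), and the key is upright in its slot. Grasping the key.

```bash
python3 - <<'E'
from h import *
from workcell import bot,hand,kinematics,get_obs,vision
Q=quat(-95.0); X=[.4313,.0136]
bot.servo_line([*X,.089],Q,velocity=.2); bot.dwell(.1)
hand.move_gripper(.003,90); o=get_obs(); print(o["gripper_width"],o["position"],o["time_s"])
bot.servo_line([*X,.17],Q,velocity=.2)
bot.servo_line([*X,.29],Q,velocity=.35)
bot.reach([.6259,-.0912,.29],quat(-79.85)); o=get_obs(); print(o["gripper_width"],o["position"],o["time_s"])
bot.servo_line([.6259,-.0912,.19],quat(-79.85),velocity=.25); bot.dwell(.15); o=get_obs(); print(o["position"],o["time_s"])
for n,c in (("w8","wrist"),("s8","scene"),("d8","side")): snap(vision,n,c)
for n,b,k in (("s8",(335,220,395,280),10),("d8",(265,160,325,220),10),("w8",(260,190,380,400),2.8)):
    f=load(n)["frame"]; cv2.imwrite(f"pics/{n}z.png",cv2.resize(f[b[1]:b[3],b[0]:b[2],::-1],None,fx=k,fy=k,interpolation=2))
E
```

```text
0.007753488461157522 [0.43202115 0.01365475 0.08995633] 47.1
0.0070840159222851275 [ 0.62448019 -0.09061731  0.28841246] 49.0333
[ 0.6271459  -0.09117566  0.192486  ] 49.7333
```

View pics/s8z.png

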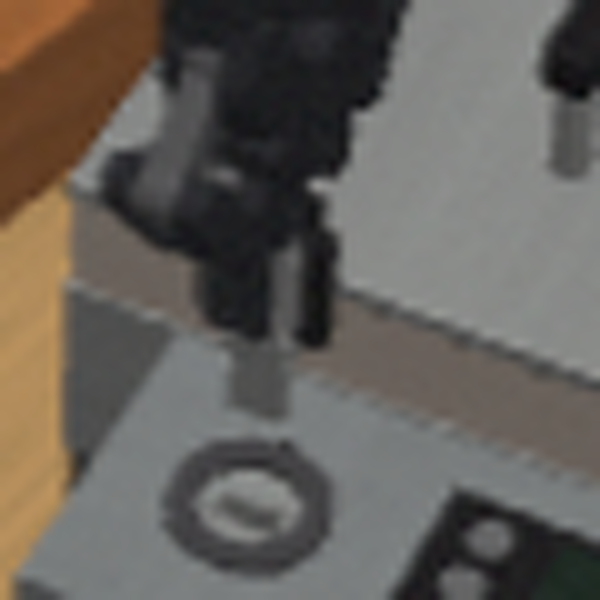

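View pics/d8z.png

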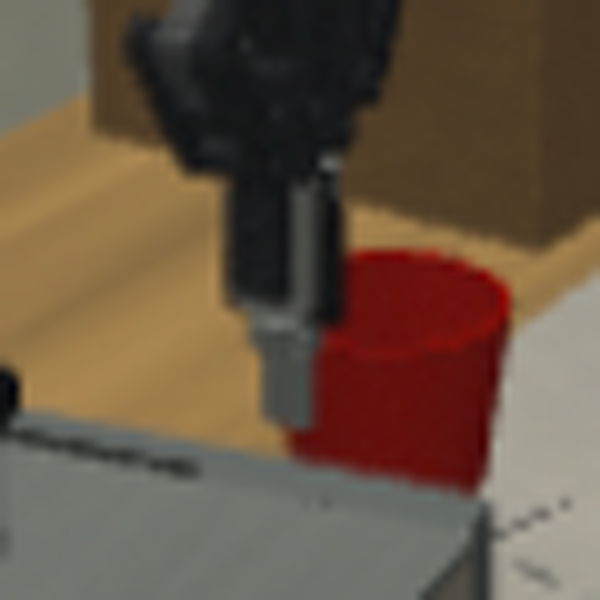

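View pics/w8z.png

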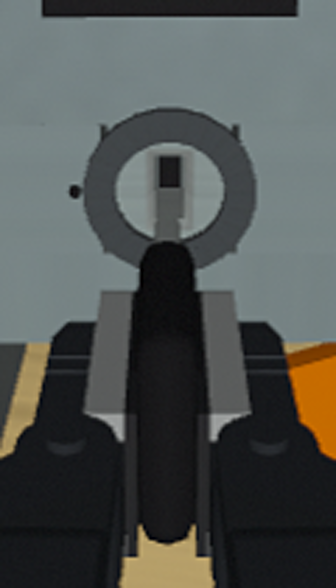

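```bash
python3 - <<'E'
from h import *
from workcell import get_obs
s,d,w=load("s8"),load("d8"),load("w8"); f=w["frame"]
cv2.imwrite("pics/w8y.png",cv2.resize(f[220:290,295:345,::-1],None,fx=8,fy=8,interpolation=2))
o=get_obs();T=o["position"]; print(T,o["time_s"])
a=np.radians(10.15); ux=np.array([np.cos(a),np.sin(a),0]); S=np.array([.6259,-.0912,.105])
for nm,p in (("tipfar",T+.007*ux-[0,0,.052]),("tipnear",T-.007*ux-[0,0,.052]),("switch",S)): print(nm,[proj(r,p).round(1).tolist() for r in (s,d,w)])
for n,px in (("obs tip far",(320.5,257.1)),): print(plane(w,px,T[2]-.052))
E
```

```text
[ 0.62659875 -0.0912627   0.19151235] 49.8833
tipfar [[363.2, 261.9], [291.1, 201.3], [320.5, 266.2]]
tipnear [[357.8, 259.8], [295.9, 202.2], [320.5, 289.1]]
switch [[359.7, 270.4], [293.9, 213.5], [320.0, 257.0]]
[ 0.63879397 -0.08907004  0.13951235]
```

View pics/w8y.png

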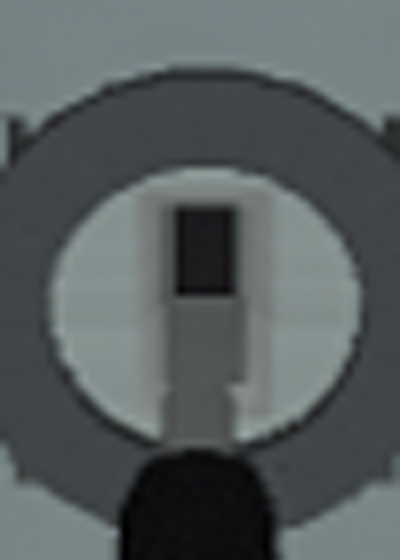

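The observed tip matches the prediction in the scene and side views to under 0.5 px. The wrist view suggests at most 1.5 mm along the blade. Lateral alignment with the slot is good, so I'll insert under force watch.

```bash
python3 - <<'E'
from h import *
from workcell import bot,hand,kinematics,get_obs,vision
Q=quat(-79.85); X=[.6263,-.0912]
bot.servo_line([*X,.166],Q,velocity=.1); bot.dwell(.15); o=get_obs(); f0=o["wrist_force"]; print(o["position"],o["time_s"])
for z in (.158,.155,.152,.148,.143,.139,.136,.1345):
    bot.servo_line([*X,z],Q,velocity=.06); o=get_obs(); df=o["wrist_force"]-f0; print(z,o["position"].round(4),df.round(1),o["gripper_width"].round(4),o["time_s"])
    if abs(df[2])>8: break
snap(vision,"w9")
E
```

```text
[ 0.62661812 -0.0912529   0.16642905] 50.425Traceback (most recent call last):
  File "<stdin>", line 6, in <module>
AttributeError: 'float' object has no attribute 'round'
```

```bash
python3 - <<'E'
from h import *
from workcell import bot,hand,kinematics,get_obs,vision
Q=quat(-79.85); X=[.6263,-.0912]
f0=get_obs()["wrist_force"]
for z in (.155,.152,.149,.144,.139,.1365,.135):
    bot.servo_line([*X,z],Q,velocity=.06); o=get_obs(); df=o["wrist_force"]-f0; print(z,o["position"].round(4),df.round(1),round(float(o["gripper_width"]),4),o["time_s"])
    if abs(df[2])>9: break
snap(vision,"w9")
E
```

```text
0.155 [ 0.6262 -0.0912  0.1548] [ 0.2 -0.5  0.4] 0.0075 50.9583
0.152 [ 0.6261 -0.0912  0.1517] [ 0.2 -0.1  0.5] 0.008 51.2083
0.149 [ 0.6261 -0.0912  0.1488] [ 0.9 -0.8  0.6] 0.0077 51.4583
0.144 [ 0.626  -0.0911  0.1436] [-0.   0.8  0.6] 0.0076 51.7083
0.139 [ 0.6261 -0.0912  0.1386] [0.1 0.  0.5] 0.0077 51.9583
0.1365 [ 0.6262 -0.0912  0.1364] [ 0.4 -0.1  0.2] 0.0074 52.2083
0.135 [ 0.6265 -0.0913  0.1352] [-0.6 -1.   0.7] 0.0074 52.4583
```

View pics/w9.png

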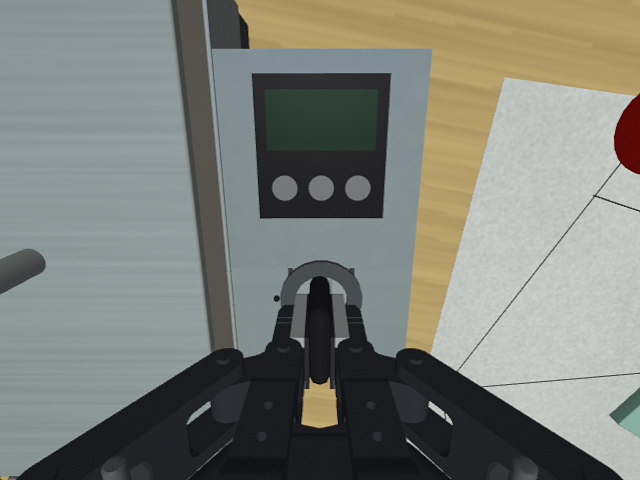

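The key slid in freely to 0.135. I'll seat it firmly, then turn clockwise in steps.

```bash
python3 - <<'E'
from h import *
from workcell import bot,hand,kinematics,get_obs,vision
Q=quat(-79.85); X=[.6262,-.0912]
f0=get_obs()["wrist_force"]
for z in (.1335,.132,.1305):
    bot.servo_line([*X,z],Q,velocity=.05); o=get_obs(); df=o["wrist_force"]-f0; print(z,o["position"].round(4),df.round(1),o["time_s"])
    if df[2]>5: break
zc=z; bot.dwell(.25)
q=np.array(get_obs()["joint_pos"]); print(q.round(3))
for a in (-100,-120,-138,-148,-153):
    bot.reach([*X,zc],quat(a)); o=get_obs(); print(a,o["position"].round(4),o["wrist_force"].round(1),o["ft_torque"].round(2),o["joint_pos"][5].round(3),o["time_s"])
E
```

```text
0.1335 [ 0.6266 -0.0912  0.1349] [-2.9  1.1 12.3] 52.7583
[-0.147  0.486  1.707  0.     0.947  1.247]
-100 [ 0.6269 -0.0917  0.1349] [-3.  -1.5 10.1] [-0.33  0.33  0.03] 1.599 53.4417
-120 [ 0.627  -0.0917  0.1349] [-2.1 -2.5 11.3] [-0.25  0.32  0.03] 1.948 53.8667
-138 [ 0.627  -0.0918  0.1349] [-2.3 -1.6  9.9] [-0.31  0.27 -0.04] 2.262 54.2667
-148 [ 0.627  -0.0918  0.1349] [-1.3 -1.4 10.3] [-0.33  0.31 -0.04] 2.437 54.5583
-153 [ 0.6269 -0.0917  0.1349] [-1.8 -1.6 10.3] [-0.37  0.44  0.17] 2.524 54.8083
```

The key is home (TCP 0.1349), and the moment rises at the end (0.17 Nm), so it is against the stop. A touch further to confirm, then release and check.

```bash
python3 - <<'E'
from h import *
from workcell import bot,hand,kinematics,get_obs,vision
X=[.6262,-.0912]
bot.reach([*X,.1335],quat(-157)); bot.dwell(.2); o=get_obs(); print(o["position"].round(4),o["ft_torque"].round(2),o["joint_pos"][5].round(3),o["time_s"])
bot.servo_line([*X,.1348],quat(-157),velocity=.05)
hand.move_gripper(.03,40); print(get_obs()["time_s"])
bot.servo_line([*X,.24],quat(-157),velocity=.3); bot.dwell(.1)
for n,c in (("w10","wrist"),("s10","scene"),("d10","side")): snap(vision,n,c)
print(get_obs()["time_s"])
f=load("s10")["frame"][150:320,290:470,::-1]; cv2.imwrite("pics/s10c.png",cv2.resize(f,None,fx=3.5,fy=3.5,interpolation=2))
E
```

```text
[ 0.6269 -0.0917  0.1349] [-0.23  0.42  0.57] 2.592 55.2583
55.85
56.6
```

View pics/w10.png

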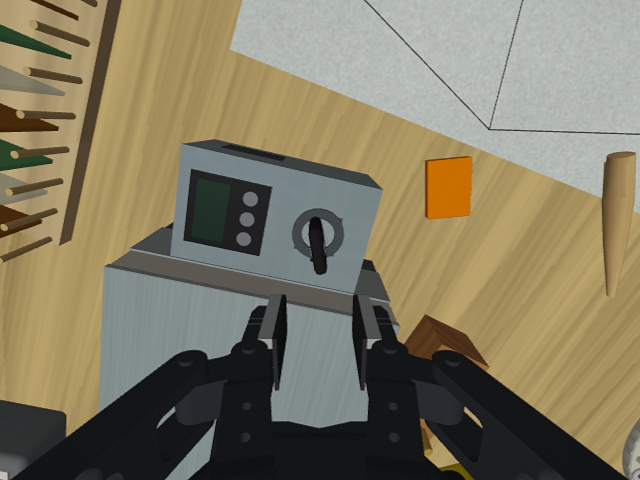

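View pics/s10c.png

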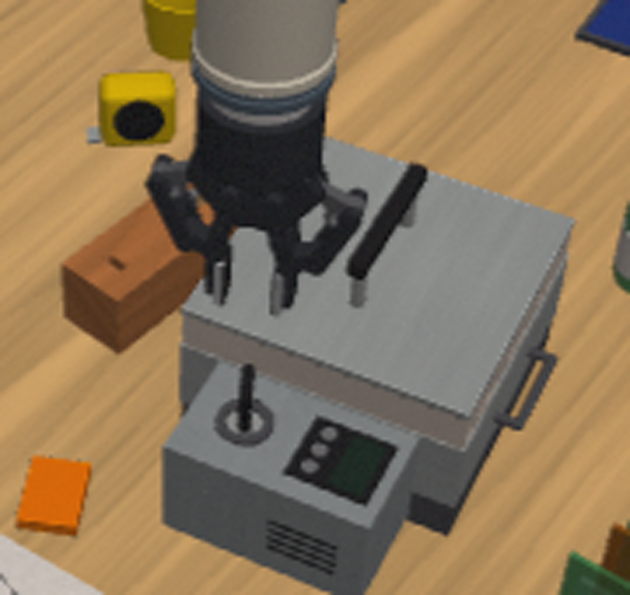

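View pics/d10.png

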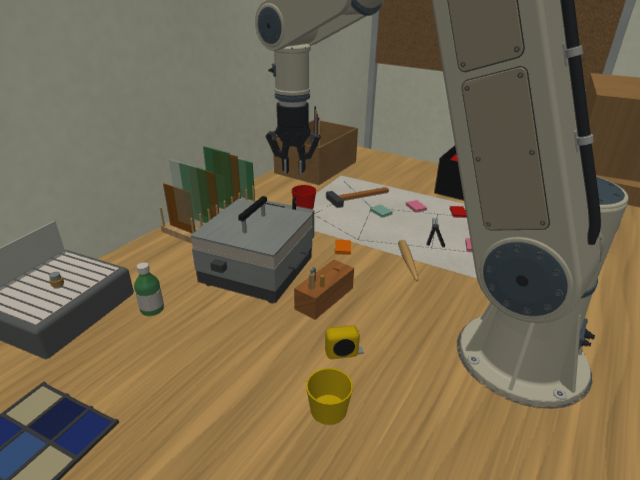

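The key stands upright with its collar on the face, turned about 60–68° (w10 (318,245)). The lid is flush, the spare blank is on the bench and the bystanders are in place. Handing in.

```bash
python3 - <<'E'
from h import *
r=load("w10"); 
P=[plane(r,p,.171)[:2]*1000 for p in ((317,232),(320,270))]; v=P[0]-P[1]; print(P,np.degrees(np.arctan2(v[1],v[0])))
from workcell import hand_in,get_obs
hand_in(); print(get_obs()["time_s"])
E
```

```text
[array([ 634.05768544, -110.58399308]), array([623.1149091 , -89.27104613])] -62.822526632116336
the job is handed in; nothing more can be done
the job is handed in; nothing more can be done
```

The job is handed in: the mould is loaded, the lid is closed, and the key is home in the switch and turned to its stop. It took about 57 s of the 72 s. One thing went wrong on the way and had to be put right.

**What I did:**
- Stacked two bench blanks on the one in the mould. The top blank measured (633, 63) mm at 10.2°, against the kiln's (633.5, 62.5) mm and 10.15°. The spare stayed on the bench.
- Set the lid on the kiln, pushed the key into the switch and turned it clockwise.

**What went wrong:** on the first pass with the key I crossed the kiln too low. The key's tip hit the closed lid and turned it about 20°, shifting it about 30 mm. The lid stayed flat on the kiln. I put the key back in its block, re-seated the lid, and only then took the key again, so the switch was never turned with the lid open.

**Last checks:**
- **Lid:** its handle bar was at 10.0°, about 1 mm from the kiln's centre, and the lid was flush all round in both views. One lid-edge reading was 2.5 mm and 0.4° off. I put that down to a badly picked corner and did not redo it.
- **Key:** it went in freely until the collar seated at the expected height. The turning moment then rose to 0.57 Nm at the stop.
- **Switch angle:** the key's own angle reads about -63°, which is a turn of about 73°. I expected about 69° at the stop including the play, and the pixel reading is only rough. I could not read the cylinder's angle directly.
- **Other things:** none of the other things on the bench appeared moved in the last pictures; I did not measure this.

The fingertips pressed the bench once with about 45 N (wrist force) while feeling for its height.

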